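Mount the drilled stone beads on the viewing spindle

TASK

Mount the drilled stone beads from the jewel tray on the viewing stand so that they can be turned under the loupe. First draw the spindle right out of the stand by its black handle and lay it in the two parking forks; then seat every bead in a saddle of its own, bore in line with the eyes; last, thread the spindle through the near eye, through all the beads and through the far eye until its brass shoulder meets the near eye, and leave the loupe and the tweezers where they lie.

Things in the scene. Friction and masses are not known exactly. Their poses are not given: they have to be found in the camera images.
- stand: bead viewing stand, fixed: dark wooden base (x -34 to +100, y -89 to +89, 14 mm thick) with brass fittings. Origin on the desk below the stand's axis, z up. The axis is the line x = 0, z = 70 mm, along y; on it from +y to -y: near eye, saddles 1 to 4 (pitch 37 mm), far eye. Two parking forks stand beside it at x = +80 mm
- eye_near (a point): centre of the outer (+y) mouth of the near eye, where the spindle enters: stand frame (0, 84, 70) mm. The eye is a brass ring on a post, 24 mm across, 8 mm thick (y 76 to 84), its round hole 10 mm wide, flared to 14 mm at this mouth
- eye_far (a point): centre of the outer (-y) face of the far eye: stand frame (0, -84, 70) mm; ring 24 mm across, y -76 to -84, hole 10 mm, flared to 14 mm on its +y side, where the spindle arrives
- saddle_1 (a point): centre of the bore of a bead properly seated in saddle 1 (stand frame y = 55.5 mm). The saddle is a 90-degree V trough, 34 mm long along the stand's axis; its top edges are 7 mm below this point, 12 mm to either side. A low lip across each end (15 mm along the axis from here, top 9 mm below) stops the bead sliding out
- saddle_2 (a point): centre of the bore of a bead properly seated in saddle 2 (stand frame y = 18.5 mm). The saddle is a 90-degree V trough, 34 mm long along the stand's axis; its top edges are 7 mm below this point, 12 mm to either side. A low lip across each end (15 mm along the axis from here, top 9 mm below) stops the bead sliding out
- saddle_3 (a point): centre of the bore of a bead properly seated in saddle 3 (stand frame y = -18.5 mm). The saddle is a 90-degree V trough, 34 mm long along the stand's axis; its top edges are 7 mm below this point, 12 mm to either side. A low lip across each end (15 mm along the axis from here, top 9 mm below) stops the bead sliding out
- saddle_4 (a point): centre of the bore of a bead properly seated in saddle 4 (stand frame y = -55.5 mm). The saddle is a 90-degree V trough, 34 mm long along the stand's axis; its top edges are 7 mm below this point, 12 mm to either side. A low lip across each end (15 mm along the axis from here, top 9 mm below) stops the bead sliding out
- forks (a point): parking place of the spindle, midway between two upward V forks at stand y = +62 and -62 mm, at the height of a parked shaft's axis: stand frame (80, 0, 60) mm. The Vs are about 34 mm wide at the top, their prong tips 12 mm above this point. A spindle parked with its shoulder beside the near eye (stand y = 84) is balanced
- spindle: steel rod, 7 mm diameter, with a black ribbed handle; about 75 g, centre of mass 75 mm along the shaft. Origin on the axis at the shaft side of its brass shoulder (20 mm across, 4 mm thick). Shaft along -y, 186 mm long, the last 16 mm taper to 3 mm; handle 14.6 mm thick along +y, y = 4 to 52 mm. Starts threaded through both eyes, shoulder at the near eye. May be turned about y
- spindle_tip (a point): tip of the shaft, on its axis. (In the empty stand the shaft rests on the bottom of the holes, 1.5 mm below the eyes' centres)
- spindle_grip (a point): middle of the handle, on its axis, 28 mm from the shoulder's face
- jewel_tray: black leatherette tray 219 x 275 mm, rim 10 mm wide and 22 mm high, inner floor 5 mm above the desk; origin under its centre, z up. Fixed. A padded ring roll with four finger rings standing in it (tops about 35 mm above the desk) fills the strip from x = +66 mm to the rim on its +x side
- bead_amber: orange-yellow (amber) stone bead, 35 g: octagonal barrel 24 mm across flats, 28 mm long along y, straight for the middle 18 mm, tapered to 15 mm across at the ends; bore 11 mm right through along y. Origin 12 mm from the axis, on the flat it first lies on, at mid-length. Ends alike; any flat may lie below. May be absent
- bead_amber_bore (a point): centre of the amber bead's bore, in the middle of the bead
- bead_jade: green (jade) stone bead, 35 g: octagonal barrel 24 mm across flats, 28 mm long along y, straight for the middle 18 mm, tapered to 15 mm across at the ends; bore 11 mm right through along y. Origin 12 mm from the axis, on the flat it first lies on, at mid-length. Ends alike; any flat may lie below. May be absent
- bead_jade_bore (a point): centre of the jade bead's bore, in the middle of the bead
- bead_lapis: dark blue (lapis) stone bead, 35 g: octagonal barrel 24 mm across flats, 28 mm long along y, straight for the middle 18 mm, tapered to 15 mm across at the ends; bore 11 mm right through along y. Origin 12 mm from the axis, on the flat it first lies on, at mid-length. Ends alike; any flat may lie below. May be absent
- bead_lapis_bore (a point): centre of the lapis bead's bore, in the middle of the bead
- bead_carnelian: dark red (carnelian) stone bead, 35 g: octagonal barrel 24 mm across flats, 28 mm long along y, straight for the middle 18 mm, tapered to 15 mm across at the ends; bore 11 mm right through along y. Origin 12 mm from the axis, on the flat it first lies on, at mid-length. Ends alike; any flat may lie below. May be absent
- bead_carnelian_bore (a point): centre of the carnelian bead's bore, in the middle of the bead
- loupe: bystander: small folding chrome loupe, 27 x 44 x 14 mm; origin at the centre of its underside
- tweezers: bystander: steel stone tweezers, 162 mm long; origin at the centre of the underside

How it is judged:
On the way, in this order (a step that is already met when the one before it is completed fails the run):
1. the spindle lies released in both parking forks (x of spindle in the frame of stand between 0.072 and 0.088 m and x of spindle_tip in the frame of stand between 0.072 and 0.088 m and z of spindle in the frame of stand between 0.055 and 0.065 m and z of spindle_tip in the frame of stand between 0.052 and 0.068 m and contact force between the fingers and spindle below 0.3 N and linear speed of spindle below 0.02 m/s), for 0.3 s.
2. every bead sits in a saddle while the spindle is still parked (all of step 1 and (distance between bead_amber_bore and saddle_1 below 0.006 m or distance between bead_amber_bore and saddle_2 below 0.006 m or distance between bead_amber_bore and saddle_3 below 0.006 m or distance between bead_amber_bore and saddle_4 below 0.006 m) and x of bead_amber_bore in the frame of stand between -0.003 and 0.003 m and z of bead_amber_bore in the frame of stand between 0.067 and 0.073 m and angle between the y axis of each of bead_amber, bead_jade, bead_lapis, bead_carnelian and the y axis of stand, either way round below 0.12 rad and (distance between bead_jade_bore and saddle_1 below 0.006 m or distance between bead_jade_bore and saddle_2 below 0.006 m or distance between bead_jade_bore and saddle_3 below 0.006 m or distance between bead_jade_bore and saddle_4 below 0.006 m) and x of bead_jade_bore in the frame of stand between -0.003 and 0.003 m and z of bead_jade_bore in the frame of stand between 0.067 and 0.073 m and (distance between bead_lapis_bore and saddle_1 below 0.006 m or distance between bead_lapis_bore and saddle_2 below 0.006 m or distance between bead_lapis_bore and saddle_3 below 0.006 m or distance between bead_lapis_bore and saddle_4 below 0.006 m) and x of bead_lapis_bore in the frame of stand between -0.003 and 0.003 m and z of bead_lapis_bore in the frame of stand between 0.067 and 0.073 m and (distance between bead_carnelian_bore and saddle_1 below 0.006 m or distance between bead_carnelian_bore and saddle_2 below 0.006 m or distance between bead_carnelian_bore and saddle_3 below 0.006 m or distance between bead_carnelian_bore and saddle_4 below 0.006 m) and x of bead_carnelian_bore in the frame of stand between -0.003 and 0.003 m and z of bead_carnelian_bore in the frame of stand between 0.067 and 0.073 m), for 0.2 s.
At the end, for the whole second after the job is handed in: Spindle through both eyes, its shoulder within 3 mm of the near eye, in line within 0.04 rad; every bead present sits in a saddle (bore centre within 6 mm along the stand's axis, 3 mm across it and in height, axis within 0.12 rad) with the spindle through its bore; all at rest (y of spindle in the frame of stand between 0.081 and 0.087 m and y of spindle_tip in the frame of stand below -0.095 m and distance between spindle and eye_near below 0.006 m and angle between the y axis of spindle and the y axis of stand, either way round below 0.04 rad and linear speed of each of spindle, bead_amber, bead_jade, bead_lapis, bead_carnelian below 0.02 m/s and (distance between bead_amber_bore and saddle_1 below 0.006 m or distance between bead_amber_bore and saddle_2 below 0.006 m or distance between bead_amber_bore and saddle_3 below 0.006 m or distance between bead_amber_bore and saddle_4 below 0.006 m) and x of bead_amber_bore in the frame of stand between -0.003 and 0.003 m and z of bead_amber_bore in the frame of stand between 0.067 and 0.073 m and angle between the y axis of each of bead_amber, bead_jade, bead_lapis, bead_carnelian and the y axis of stand, either way round below 0.12 rad and (distance between bead_jade_bore and saddle_1 below 0.006 m or distance between bead_jade_bore and saddle_2 below 0.006 m or distance between bead_jade_bore and saddle_3 below 0.006 m or distance between bead_jade_bore and saddle_4 below 0.006 m) and x of bead_jade_bore in the frame of stand between -0.003 and 0.003 m and z of bead_jade_bore in the frame of stand between 0.067 and 0.073 m and (distance between bead_lapis_bore and saddle_1 below 0.006 m or distance between bead_lapis_bore and saddle_2 below 0.006 m or distance between bead_lapis_bore and saddle_3 below 0.006 m or distance between bead_lapis_bore and saddle_4 below 0.006 m) and x of bead_lapis_bore in the frame of stand between -0.003 and 0.003 m and z of bead_lapis_bore in the frame of stand between 0.067 and 0.073 m and (distance between bead_carnelian_bore and saddle_1 below 0.006 m or distance between bead_carnelian_bore and saddle_2 below 0.006 m or distance between bead_carnelian_bore and saddle_3 below 0.006 m or distance between bead_carnelian_bore and saddle_4 below 0.006 m) and x of bead_carnelian_bore in the frame of stand between -0.003 and 0.003 m and z of bead_carnelian_bore in the frame of stand between 0.067 and 0.073 m); the robot touches nothing.
It fails at once if the loupe is pushed more than 3 cm (distance of loupe from where it was at the start of the episode above 0.03 m).
It fails at once if the tweezers is pushed more than 3 cm (distance of tweezers from where it was at the start of the episode above 0.03 m).
Of bead_amber, bead_jade, bead_lapis, bead_carnelian only 2 to 4 are there at a start; the rules pass over those that are not, and their reading is None.
At some moment in a run one of bead_amber, bead_jade, bead_lapis, bead_carnelian may be knocked a few centimetres aside while the robot is not near it.
It also fails if it takes over 210 s, if anything falls off the work surface, if the arm or the gripper's body presses on something with over 40 N, if the wrist force passes 120 N, or if a joint passes its speed limit or range.

ROBOT

A 6-joint arm with a two-finger parallel gripper is mounted at the origin on a cart in front of the work surface, level with it; the furniture and walls round the work are solid. World frame = base frame: x ahead of the robot, y to its left, z up, the work surface at z = 0. Lengths are in m, angles in rad, forces in N, time in s.
With the tool pointing down it reaches from about 0.35 to 0.975 m from the base axis. Payload 4.9 kg.
Tool frame: the origin (TCP) lies midway between the tips of the shut fingers; the grasp point (between the pads) lies 19 mm behind it; z points along the fingers, y is the line along which they close (so a half turn about z gives the same grasp; the last joint's range is limited). The gripper opens to 85 mm and grips with 20 to 120 N. Pads are 22 mm wide; open, the fingers measure 114 mm over their backs; the gripper's body (76 mm by 85 mm) begins 54 mm behind the grasp point. The pads swing forward as they close: fully open they stand 13 mm farther back than shut.
Start: joints at [-1.39, 0.053, 1.613, -0, 1.476, -0.119], TCP at [0.185, -0.597, 0.231] pointing down, gripper open.
Joint ranges: [-3.01, 3.01], [-1.01, 2.22], [0.06, 2.58], [-1.02, 4.17], [0.09, 2.62], [-3.14, 3.14]. Speed limits (rad/s): [2.57, 2.57, 3.14, 3.14, 3.14, 3.14].

INTERFACE

Orientations are given as a rotation vector (axis times angle).
In Python, from station import telemetry, optics, ctrl gives the robot as it stands.
- The arm moves only by the shell command python3 -m pendant 'ROWS' [FORCE]. ROWS is JSON, one flat list of numbers, 7 for each row, row after row: the turn, a rotation vector about the tool's x, y, z as a fraction of full scale, then the shift along the tool's x, y, z as a fraction of full scale, then the opening, from 0 (shut) to 1 (fully open). In form: [ax, ay, az, tx, ty, tz, fingers, ax, ay, az, tx, ty, tz, fingers, ...]. A call has 1 to 12 rows; each row is the pose to reach, as a shift and turn from the pose commanded when the call began, along the tool's axes at that moment; what a row does not reach only later rows make up. Full scale, the value 1, is 300 mm for a shift and 30 degrees for a turn. A row lasts 1/8 s, in which the tool goes at most 62.5 mm and 10.7 degrees, less where a joint would pass 70% of its speed; a pose out of reach is approached as far as the arm can. A call with a number of a shift or a turn outside -1 to 1 is refused whole. A call with a gripper value outside its range is refused whole. The fingers move at their own pace and stop on an object; FORCE is the grip in N (left out, the last holds). Time passes only in rows, so rows that repeat a pose let the fingers close. It gives the time, the measured TCP pose, the force, the opening and the grip force at its end, in the units of the state.
- telemetry.get_obs(): the state, without advancing time (a new reading comes with each control period).
- optics.get_image(name): name is "scene" or "top" or "wrist"; returns a dict with "image" (400x640x3 uint8, red, green, blue), "depth" (400x640 float32, m along the optical axis (not along the pixel's ray), 0 where there is no reading), "fx", "fy", "cx", "cy" (pixels), "rvec" (rotation vector, rad) and "tvec" (3), from world to camera coordinates, as OpenCV has them. Camera axes: x right, y down, z forward; pixel columns grow to the right and rows downward; lengths in m; the calibration is good to about 2 mm. A picture is of the moment at which its call begins.
- ctrl.finish_job(): hands the job in; it is judged then, once.
The state is a dict: "t": time; "q": joint angles; "dq": joint speeds; "effort": joint torques, N m; "tool_pos": TCP position; "tool_rot": TCP orientation; "contact_force": force on the tool from outside, world axes, zero at the start; "wrist_torque": the same for the moment, N m; "opening": finger opening in m; "grip_force": force on a finger pad.
Only numpy, scipy, OpenCV 4.12 (cv2) and the standard library are available. Lean on these libraries where they do the work, as an engineer would, in place of code of your own. Each camera call takes 0.05 s, during which the arm holds its last target. There are 200 camera calls.

## Working session

There is one attempt and no reset: what is moved stays moved. The work goes in short steps, Python scripts to look and compute and a shell command to move; the robot and the scene stay as the last step left them, time stands still between calls to the robot, and variables do not carry over. Pictures are saved under pics/ and viewed, at most 20 in all, crops included, and the job is handed in when it is done.

```bash
ls; mkdir -p pics
cat > h.py <<'E'
import numpy as np,cv2
from station import telemetry,optics,ctrl
def grab(n,save=None):
    d=optics.get_image(n); d['R']=cv2.Rodrigues(np.array(d['rvec'],float))[0]; d['t']=np.array(d['tvec'],float).ravel()
    if save: cv2.imwrite('pics/'+save,d['image'][:,:,::-1])
    np.savez('last_%s.npz'%n,**{k:d[k] for k in('image','depth','R','t','fx','fy','cx','cy')})
    return d
def pts(d):
    v,u=np.mgrid[:400,:640]; z=d['depth']
    P=np.stack([(u-d['cx'])/d['fx']*z,(v-d['cy'])/d['fy']*z,z],-1)
    W=(P-d['t'])@d['R']; W[z<=0]=np.nan
    return W
def ray(d,u,v,h):
    r=d['R'].T@np.array([(u-d['cx'])/d['fx'],(v-d['cy'])/d['fy'],1]); c=-d['R'].T@d['t']
    return c+r*(h-c[2])/r[2]
E
python3 - <<'E'
from h import *
for n in('scene','top'):
    d=grab(n,n+'0.png'); print(n,-d['R'].T@d['t'],d['fx'],d['R'][2])
print(telemetry.get_obs())
E
```

```text
pics
scene [-0.0505214   0.78893978  0.59482124] 438.25260143883264 [ 0.52937296 -0.62390002 -0.57490263]
top [0.37679572 0.21657964 0.92283844] 385.1112987213894 [ 0.04685572 -0.00813876 -0.99886851]
{'t': 0.1, 'q': array([-1.39000524e+00,  5.33267597e-02,  1.61418118e+00, -2.86797252e-06,
        1.47597178e+00, -1.18992223e-01]), 'dq': array([ 0.00048813, -0.00077279, -0.00204308, -0.00074238,  0.00031353,
       -0.00114152]), 'effort': array([ 7.92217052e-04, -3.94905245e+01, -3.71360850e+01, -6.42289955e-07,
        3.95221316e-03, -8.95934420e-06]), 'tool_pos': array([ 0.18447243, -0.59656276,  0.23014905]), 'tool_rot': array([-3.10450181e+00, -4.68855961e-01,  9.60018321e-05]), 'contact_force': array([-0.45484824, -0.3738454 , -0.12255508]), 'wrist_torque': array([-0.03596561, -0.01514639, -0.04500797]), 'grip_force': 0.0, 'opening': 0.0852938120203321}
```

View pics/top0.png

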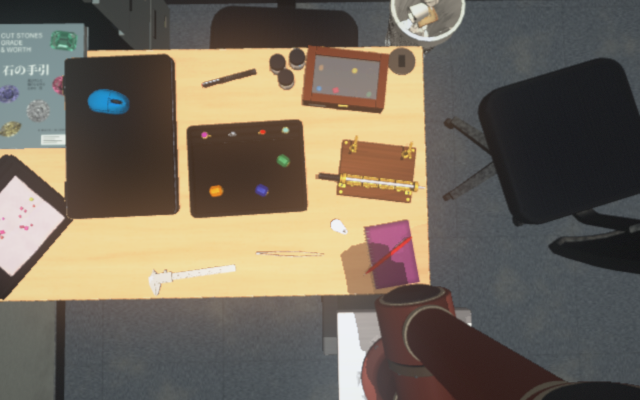

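View pics/scene0.png

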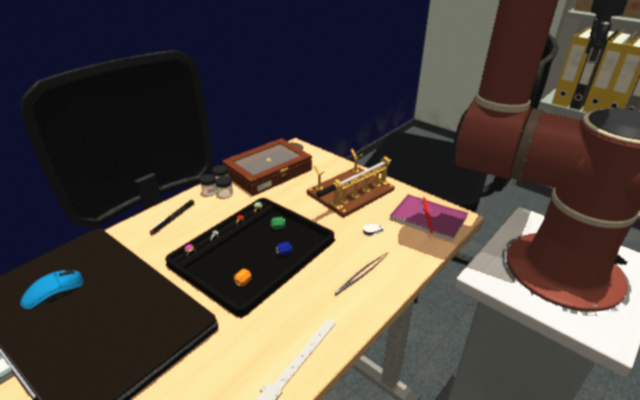

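Top view: the stand is at about (377,170), with the spindle handle at (325,176) on the +y side. The tray holds amber at (216,190), lapis at (262,189) and jade at (284,160). I see no carnelian. The loupe is at (339,227) and the tweezers at (290,253).

Run:
```python
from h import *
from scipy.spatial.transform import Rotation as Ro
d=grab('top'); W=pts(d); hsv=cv2.cvtColor(d['image'],cv2.COLOR_RGB2HSV)
H,S,V=[hsv[...,i].astype(int) for i in range(3)]
roi=np.zeros((400,640),bool); roi[128:215,190:305]=1
for n,lo,hi in(('amber',8,28),('jade',50,85),('lapis',105,130),('red',170,180),('red0',0,5)):
    m=(roi&(H>=lo)&(H<=hi)&(S>120)&(V>60)).astype(np.uint8)
    k,l,st,c=cv2.connectedComponentsWithStats(m)
    for i in range(1,k):
        if st[i,4]>12:
            r=cv2.minAreaRect(cv2.findContours((l==i).astype(np.uint8),0,1)[0][0]); w=W[l==i]
            print(n,c[i],st[i,4],r,ray(d,*c[i],.022).round(4),np.nanmax(w[:,2]))
r2=np.zeros((400,640),bool); r2[135:210,310:425]=1
base=r2&(H<15)&(S>90)&(V<150)&(abs(W[...,2]-.014)<.006)
c=W[base][:,:2].astype(np.float32); print(len(c),cv2.minAreaRect((c*1000)))
for a,b in((.066,.09),(.05,.066)):
  q=r2&(W[...,2]>a)&(W[...,2]<b); print(a,q.sum(),W[q].min(0),W[q].max(0))
q=r2&(W[...,2]>.055)&(V<70); print('handle',W[q].mean(0) if q.any() else 0)
print(ray(d,320,176,.07),ray(d,417,187,.07), ray(d,339,227,.0))
print(Ro.from_rotvec(telemetry.get_obs()['tool_rot']).as_matrix())
```

```text
amber [260.79166667 132.58333333] 24 ((261.5, 131.5), (9.0, 5.0), 0.0) [0.5776 0.3315 0.022 ] 0.03156365048982712
amber [208.5625 135.9375] 16 ((207.80003356933594, 136.1000213623047), (2.683281421661377, 6.708203315734863), 63.43495178222656) [0.5716 0.4545 0.022 ] 0.02364306686294315
amber [215.66666667 190.57222222] 180 ((215.5, 190.5), (13.0, 15.0), 90.0) [0.4423 0.4386 0.022 ] 0.03074057049890537
lapis [260.83950617 189.5308642 ] 81 ((260.8500061035156, 189.4499969482422), (10.11928653717041, 8.538147926330566), 18.434947967529297) [0.443 0.333 0.022] 0.03292070388332148
529 ((483.93310546875, 61.05812454223633), (175.91317749023438, 131.63909912109375), 82.48609924316406)
0.066 509 [ 0.42995054 -0.03583223  0.06601212] [0.55800761 0.19953954 0.08555414]
0.05 493 [ 0.43313851 -0.01261231  0.05016701] [0.5503039  0.17467479 0.06595976]
handle 0
[0.46731736 0.1950185  0.07      ] [ 0.43909428 -0.02031398  0.07      ] [0.35153353 0.1500675  0.        ]
[[ 9.55403429e-01  2.95303563e-01 -3.05615951e-04]
 [ 2.95303663e-01 -9.55402077e-01  1.61789511e-03]
 [ 1.85784077e-04 -1.63599205e-03 -9.99998645e-01]]
```

```bash
cat >> h.py <<'E'
from scipy.spatial.transform import Rotation as Ro
def Rt(yaw):
    c,s=np.cos(np.radians(yaw)),np.sin(np.radians(yaw)); return np.array([[c,s,0],[s,-c,0],[0,0,-1.]])
def plan(p,yaw,ref=None):
    o=telemetry.get_obs(); R=Ro.from_rotvec(o['tool_rot']).as_matrix()
    s=R.T@(np.array(p)-o['tool_pos'])/.3; a=Ro.from_matrix(R.T@Rt(yaw)).as_rotvec(degrees=True)/30
    print('turn',a.round(3),'shift',s.round(4),'yaw',np.degrees(np.arctan2(R[1,0],R[0,0])).round(2),'pos',o['tool_pos'].round(4),'t',o['t'],'q6',o['q'][5].round(2))
    return a,s
E
python3 - <<'E'
from h import *
plan((.463,.15,.28),82.5)
E
```

```text
turn [-3.000e-03 -2.000e-03 -2.177e+00] shift [ 1.6219 -2.1039 -0.1619] yaw 17.18 pos [ 0.1845 -0.5966  0.2303] t 0.15 q6 -0.12
```

```bash
python3 -m pendant '[0,0,-0.72,0.6,-0.8,-0.16,1, 0,0,-0.72,0.6,-0.8,-0.16,1, 0,0,-0.72,0.6,-0.8,-0.16,1, 0,0,-0.72,0.6,-0.8,-0.16,1, 0,0,-0.72,0.6,-0.8,-0.16,1, 0,0,-0.72,0.6,-0.8,-0.16,1, 0,0,-0.72,0.6,-0.8,-0.16,1]'; python3 -c "
from h import *
plan((.463,.15,.28),82.5)"
```

```text
t: 1.02
tool_pos: [0.2856, -0.3147, 0.2791]
tool_rot: [2.963, 1.043, -0.001]
contact_force: [-1.2, 0.1, -0.5]
opening: 0.0855
grip_force: 0.0
turn [-0.000e+00  1.000e-03 -1.457e+00] shift [ 1.4315 -0.8368 -0.0036] yaw 38.8 pos [ 0.2856 -0.3147  0.2791] t 1.025 q6 -0.12
```

```bash
python3 -m pendant '[0,0,-0.75,0.85,-0.5,0,1, 0,0,-0.75,0.85,-0.5,0,1, 0,0,-0.75,0.85,-0.5,0,1, 0,0,-0.75,0.85,-0.5,0,1, 0,0,-0.75,0.85,-0.5,0,1, 0,0,-0.75,0.85,-0.5,0,1, 0,0,-0.75,0.85,-0.5,0,1]'; python3 -c "
from h import *
plan((.463,.15,.28),82.5)"
```

```text
t: 1.9
tool_pos: [0.3905, -0.0391, 0.2788]
tool_rot: [-2.704, -1.599, 0.002]
contact_force: [1.0, -0.3, -0.3]
opening: 0.0853
grip_force: 0.0
turn [-0.003  0.001 -0.71 ] shift [ 0.6688 -0.092  -0.0046] yaw 61.2 pos [ 0.3905 -0.0391  0.2788] t 1.9 q6 0.21
```

```bash
python3 -m pendant '[0,0,-0.71,0.67,-0.09,0,1, 0,0,-0.71,0.67,-0.09,0,1, 0,0,-0.71,0.67,-0.09,0,1, 0,0,-0.71,0.67,-0.09,0,1, 0,0,-0.71,0.67,-0.09,0,1]'; python3 -c "
from h import *
plan((.463,.15,.28),82.5); d=grab('wrist','w1.png'); print(-d['R'].T@d['t'],d['R'],d['fx'])"
```

```text
t: 2.52
tool_pos: [0.4639, 0.15, 0.2788]
tool_rot: [-2.362, -2.071, 0.002]
contact_force: [0.7, -0.6, 0.1]
opening: 0.0851
grip_force: 0.0
turn [-0.002  0.002  0.   ] shift [-0.0004 -0.003  -0.0039] yaw 82.5 pos [0.4639 0.15   0.2788] t 2.525 q6 0.29
[0.47347871 0.21769985 0.42220177] [[ 0.99161048 -0.12925771 -0.00104673]
 [-0.1242024  -0.95500921  0.26931612]
 [-0.03581082 -0.26692668 -0.96305126]] 304.7654416140883
```

View pics/w1.png

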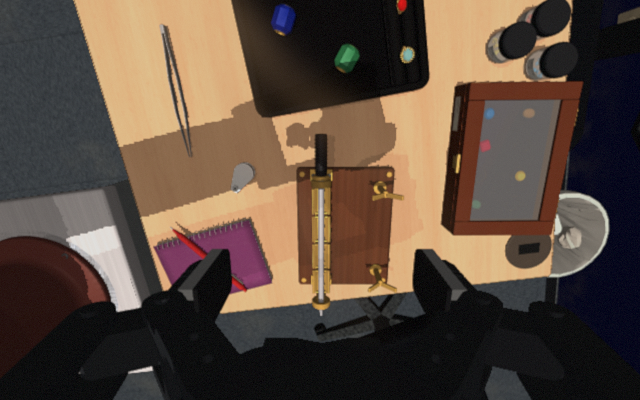

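The wrist view shows the stand clearly. The handle is at (320,135–172), the near eye at (320,178), the far eye and tip at (321,300–316), and the fork pairs at (381,188) and (379,278). The base runs from (297,167) to (393,285).

```bash
cat >> h.py <<'E'
def standfit():
    d=grab('wrist'); W=pts(d); hsv=cv2.cvtColor(d['image'],cv2.COLOR_RGB2HSV); H,S,V=[hsv[...,i].astype(int) for i in range(3)]
    return d,W,H,S,V
E
python3 - <<'E'
from h import *
d,W,H,S,V=standfit()
r=np.zeros((400,640),bool); r[160:292,290:400]=1
z=W[...,2]
b=r&(abs(z-.014)<.005)
w=(W[b][:,:2]*1000).astype(np.float32); w=w[(w[:,0]>380)]; print('base',len(w),cv2.minAreaRect(w))
m=(r&(H<12)&(S>100)&(V>30)&(V<130)).astype(np.uint8); cs=cv2.findContours(m,0,1)[0]; a=np.vstack(cs)[:,0]
g=np.array([ray(d,u,v,.014)[:2] for u,v in a])*1000; print('basecol',cv2.minAreaRect(g.astype(np.float32)))
h=np.zeros((400,640),bool); h[125:178,305:336]=1
hm=h&(V<60)&(z>.05); vv,uu=np.where(hm); print('handle px',hm.sum(),uu.min(),uu.max(),vv.min(),vv.max(),np.nanmedian(z[hm]))
rows=[]
for v in list(range(136,168,2)):
    us=np.where(hm[v])[0]
    if len(us)>6: rows.append((*ray(d,(us[0]+us[-1])/2,v,.0685)[:2],len(us)))
rows=np.array(rows); p=np.polyfit(rows[:,1],rows[:,0],1); print('handle line',p,np.degrees(np.arctan(p[0])),rows[:,2])
rr=[]
for v in range(195,296,3):
    us=[u for u in range(308,335) if S[v,u]<70 and V[v,u]>110 and z[v,u]>.055]
    if len(us)>3: rr.append((*ray(d,np.mean(us),v,.0685)[:2],len(us)))
rr=np.array(rr);print(len(rr),rr[:,2]); p2=np.polyfit(rr[:,1],rr[:,0],1);print('shaft line',p2,np.degrees(np.arctan(p2[0])))
print('handle end',ray(d,320,vv.min(),.0685),'z of shaft',np.nanmedian(z[200:290,320:322]))
print('fork z',np.nanmax(z[180:200,370:405]),np.nanmax(z[262:295,365:400]))
for n,(v0,v1,u0,u1) in dict(f1=(178,202,366,405),f2=(258,295,362,400),).items():
    s=W[v0:v1,u0:u1].reshape(-1,3); s=s[s[:,2]>.045]; print(n,len(s),s.mean(0),s.min(0),s.max(0))
cv2.imwrite('pics/w1c.png',cv2.resize(d['image'][120:320,280:420,::-1],None,fx=3,fy=3,interpolation=2))
E
```

```text
base 8590 ((484.17401123046875, 59.84221649169922), (176.32208251953125, 134.40762329101562), 82.41915130615234)
basecol ((484.6258850097656, 63.04151916503906), (178.07516479492188, 131.38845825195312), 82.54073333740234)
handle px 474 315 326 134 175 0.07538024660667425
handle line [0.13445194 0.442852  ] 7.6576059434179955 [11. 12. 11. 12. 11. 12. 11. 11. 11. 11. 11. 12. 11. 12. 11. 12.]
34 [5. 5. 5. 5. 6. 6. 6. 6. 6. 6. 6. 6. 6. 5. 5. 5. 5. 5. 5. 5. 5. 5. 5. 5.
 5. 5. 5. 5. 5. 5. 5. 5. 5. 5.]
shaft line [0.12769127 0.44358954] 7.276792011386106
handle end [0.46847824 0.19784423 0.0685    ] z of shaft 0.07307463241811571
fork z 0.07462719958347555 0.0735929549349355
f1 179 [0.53965935 0.11500343 0.06404831] [0.52011842 0.10973815 0.0450696 ] [0.55713084 0.11975103 0.0746272 ]
f2 171 [ 0.52329365 -0.00746897  0.06284944] [ 0.50419616 -0.01322195  0.04583835] [ 0.54059994 -0.00289163  0.07359295]
```

View pics/w1c.png

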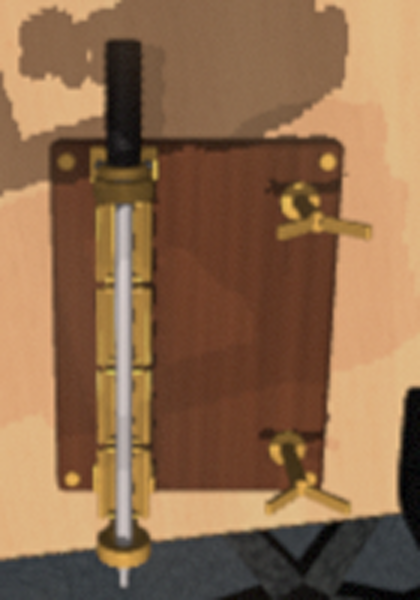

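```bash
cat >> h.py <<'E'
O=np.array([.4515,.0645,0]); YS=82.5
def st(x,y,z):
    """stand mm -> world m"""
    c,s=np.cos(np.radians(YS-90)),np.sin(np.radians(YS-90)); return O+np.array([c*x-s*y,s*x+c*y,z])/1000
E
python3 -c "
from h import *
plan(st(0,112,49.5),82.5)"
```

```text
turn [-0.001  0.001 -0.003] shift [ 0.0884 -0.0029  0.7654] yaw 82.41 pos [0.4636 0.1493 0.2791] t 2.625 q6 0.29
```

```bash
python3 -m pendant '[0,0,0,0.088,-0.003,0.2,1, 0,0,0,0.088,-0.003,0.4,1, 0,0,0,0.088,-0.003,0.5,1, 0,0,0,0.088,-0.003,0.6,1, 0,0,0,0.088,-0.003,0.68,1, 0,0,0,0.088,-0.003,0.74,1, 0,0,0,0.088,-0.003,0.765,1, 0,0,0,0.088,-0.003,0.765,1]' ; python3 -c "
from h import *
plan(st(0,112,49.5),82.5)
d=grab('wrist','w2.png')"
```

```text
t: 3.62
tool_pos: [0.4661, 0.1771, 0.0499]
tool_rot: [-2.361, -2.072, 0.0]
contact_force: [-0.0, 0.1, -0.5]
opening: 0.0853
grip_force: 0.0
turn [-0.     0.     0.001] shift [-0.005   0.0009  0.0012] yaw 82.53 pos [0.4661 0.1771 0.0499] t 3.625 q6 0.34
```

View pics/w2.png

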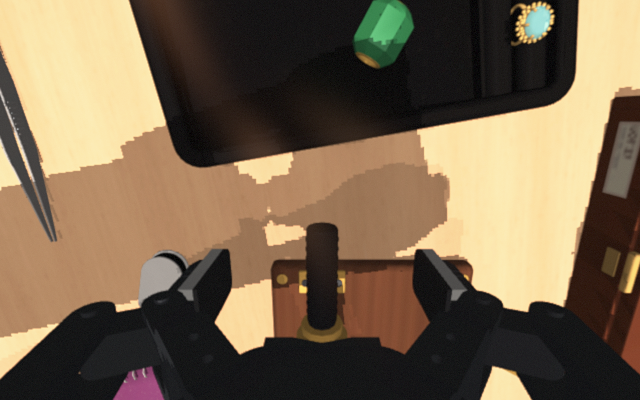

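The handle (322,225–325) is centred between the fingers. I'll close and lift 1.5 mm.

```bash
python3 -m pendant '[0,0,0,0,0,0,0, 0,0,0,0,0,0,0, 0,0,0,0,0,0,0, 0,0,0,0,0,0,0, 0,0,0,0,0,0,0, 0,0,0,0,0,0,0, 0,0,0,0,0,-0.003,0, 0,0,0,0,0,-0.005,0, 0,0,0,0,0,-0.005,0]' 90
```

```text
t: 4.8
tool_pos: [0.4658, 0.1775, 0.0511]
tool_rot: [-2.361, -2.073, 0.001]
contact_force: [0.2, -0.6, -0.8]
opening: 0.0109
grip_force: 87.7
```

```bash
python3 -m pendant '[0,0,0,0.03,0,0,0, 0,0,0,0.1,0,0,0, 0,0,0,0.17,0,0,0, 0,0,0,0.24,0,0,0, 0,0,0,0.31,0,0,0, 0,0,0,0.38,0,0,0, 0,0,0,0.45,0,0,0, 0,0,0,0.5,0,0,0]'; python3 -m pendant '[0,0,0,0.07,0,0,0, 0,0,0,0.14,0,0,0, 0,0,0,0.19,0,0,0, 0,0,0,0.19,0,-0.05,0, 0,0,0,0.19,0,-0.11,0, 0,0,0,0.19,0,-0.11,0]';python3 -c "
from h import *
plan(st(0,112+208,85),82.5)
d=grab('wrist','w3.png')"
```

```text
t: 5.8
tool_pos: [0.4855, 0.3277, 0.0513]
tool_rot: [2.36, 2.074, 0.0]
contact_force: [0.1, -0.4, -0.9]
opening: 0.0112
grip_force: 87.7
t: 6.55
tool_pos: [0.4945, 0.3833, 0.0878]
tool_rot: [2.36, 2.072, 0.009]
contact_force: [0.0, -0.4, -1.0]
opening: 0.0116
grip_force: 87.8
turn [ 0.008 -0.006  0.001] shift [-0.0058 -0.0035  0.0092] yaw 82.54 pos [0.4945 0.3833 0.0878] t 6.55 q6 0.67
```

View pics/w3.png

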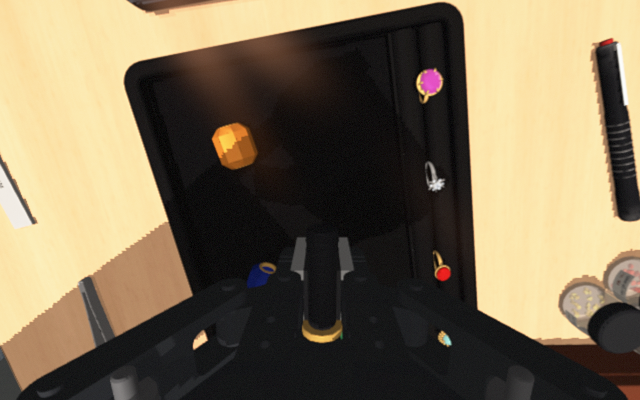

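The spindle is out and held straight, with the shoulder ring at (322,330). I'll carry it over the forks.

```bash
python3 -c "
from h import *
plan(st(80,114,85),82.5)
W=pts(grab('top'));s=W[140:215,185:420].reshape(-1,3);s=(s-O);c,n=np.cos(np.radians(7.5)),np.sin(np.radians(7.5))
x=s[:,0]*c-s[:,1]*n;y=s[:,0]*n+s[:,1]*c
for a in range(90,290,20):
  k=(abs(x)<.02)&(abs(y*1000-a)<10)&(s[:,2]>.06); print(a,k.sum(),(x[k].mean()*1000).round(1),(s[k,2].max(initial=0)*1000).round(1))
"
```

```text
turn [ 0.005 -0.004  0.001] shift [-0.6908  0.2651  0.0039] yaw 82.54 pos [0.4937 0.3829 0.0864] t 6.6 q6 0.67
90 23 -0.8 83.8
110 18 0.9 106.9
130 30 1.1 108.7
150 30 1.3 107.7
170 33 1.1 108.4
190 31 1.2 109.2
210 30 1.3 108.3
230 75 -8.6 432.9
250 198 -8.6 431.5
270 125 -8.0 424.1
```

```bash
python3 -m pendant '[0,0,0,-0.1,0.04,0,0, 0,0,0,-0.2,0.08,0,0, 0,0,0,-0.3,0.12,0,0, 0,0,0,-0.4,0.16,0,0, 0,0,0,-0.5,0.2,0,0, 0,0,0,-0.6,0.24,0,0, 0,0,0,-0.67,0.26,0,0, 0,0,0,-0.69,0.265,0,0, 0,0,0,-0.69,0.265,0,0]';python3 -c "
from h import *
plan(st(80,114,41.5),82.5)
d=grab('wrist','w4.png')"
```

```text
t: 7.78
tool_pos: [0.5444, 0.1672, 0.0839]
tool_rot: [-2.361, -2.072, 0.001]
contact_force: [-0.0, 0.4, -1.0]
opening: 0.0108
grip_force: 87.8
turn [-0.002 -0.     0.001] shift [0.0003 0.0045 0.1414] yaw 82.54 pos [0.5444 0.1672 0.0839] t 7.775 q6 0.3
```

View pics/w4.png

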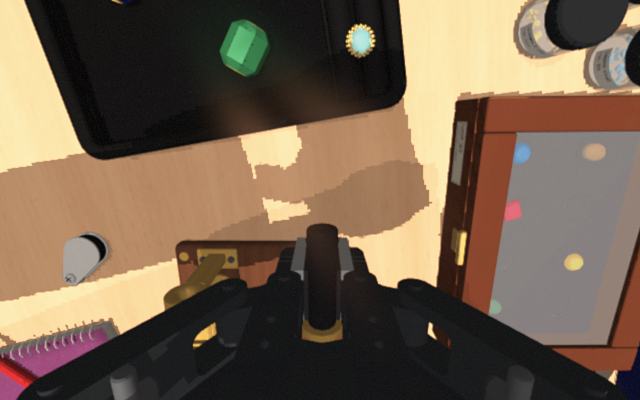

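```bash
python3 -m pendant '[0,0,0,0,0.003,0.06,0, 0,0,0,0,0.004,0.11,0, 0,0,0,0,0.004,0.135,0, 0,0,0,0,0.004,0.14,0, 0,0,0,0,0.004,0.14,0]';python3 -m pendant '[0,0,0,0,0,0,0.3, 0,0,0,0,0,0,0.5, 0,0,0,0,0,0,0.5, 0,0,0,0,0,0,0.5, 0,0,0,0,0,0,0.5]'; python3 -c "
from h import *
plan(st(80,114,230),82.5)"
```

```text
t: 8.45
tool_pos: [0.5457, 0.1672, 0.0421]
tool_rot: [-2.36, -2.072, 0.001]
contact_force: [-0.7, -0.7, -0.7]
opening: 0.0109
grip_force: 87.8
t: 9.07
tool_pos: [0.546, 0.1671, 0.0424]
tool_rot: [2.36, 2.073, 0.0]
contact_force: [0.4, -0.4, 0.5]
opening: 0.0428
grip_force: 0.0
turn [ 0.    -0.     0.003] shift [-2.000e-04 -1.000e-03 -6.255e-01] yaw 82.58 pos [0.546  0.1671 0.0424] t 9.075 q6 0.3
```

```bash
python3 -m pendant '[0,0,0,0,0,-0.1,0.5, 0,0,0,0,0,-0.3,1, 0,0,0,0,0,-0.5,1, 0,0,0,0.1,0,-0.62,1, 0,0,0,0.3,-0.1,-0.7,1, 0,0,0,0.4,-0.2,-0.75,1, 0,0,0,0.45,-0.25,-0.75,1, 0,0,0,0.45,-0.25,-0.75,1]';python3 -c "
from h import *
plan(st(80,114,230),82.5)
d=grab('wrist','w5.png')"
```

```text
t: 10.07
tool_pos: [0.4883, 0.3111, 0.2666]
tool_rot: [2.358, 2.075, -0.001]
contact_force: [-0.1, -0.1, -0.4]
opening: 0.0854
grip_force: 0.0
turn [-0.001  0.002  0.006] shift [-0.4517  0.2509  0.1222] yaw 82.69 pos [0.4883 0.3111 0.2666] t 10.075 q6 0.57
```

View pics/w5.png

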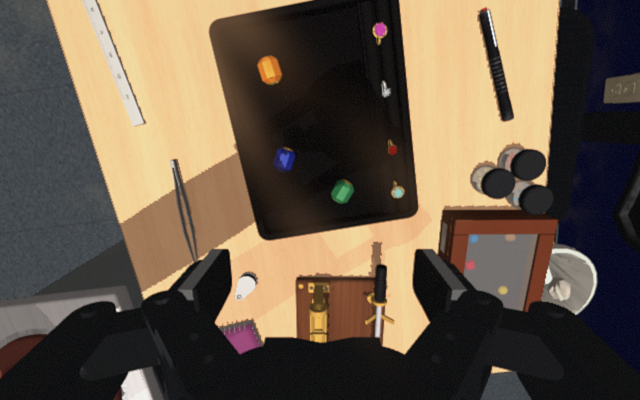

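All three beads are visible: amber (269,70), lapis (285,160) and jade (343,192). The spindle is parked in the forks at (380,265–335). Next I'll get the bead poses.

```bash
cat >> h.py <<'E'
COL=dict(amber=(8,28),jade=(50,85),lapis=(105,130))
def bead(name,d=None,zlo=.05,pr=True):
    d=d or grab('wrist'); W=pts(d); hsv=cv2.cvtColor(d['image'],cv2.COLOR_RGB2HSV); H,S,V=[hsv[...,i].astype(int) for i in range(3)]
    lo,hi=COL[name]; m=((H>=lo)&(H<=hi)&(S>120)&(V>35)).astype(np.uint8)
    # tray area only: rgb point inside tray in x below the rings, or anything lower than 90mm
    ok=(W[...,2]>.008)&(W[...,2]<.09)&(W[...,1]>.2)&(W[...,1]<.6)&(W[...,0]<.56)&(W[...,0]>.36)
    m=cv2.morphologyEx(m&ok.astype(np.uint8),cv2.MORPH_CLOSE,np.ones((3,3),np.uint8))
    k,l,s,c=cv2.connectedComponentsWithStats(m)
    if k<2: print(name,'none'); return
    i=1+np.argmax(s[1:,4]); b=l==i
    P=W[b]; P=P[np.isfinite(P[:,2])]; top=np.percentile(P[:,2],95)
    T=P[P[:,2]>top-.004][:,:2]; cT=T.mean(0); w,v=np.linalg.eigh(np.cov(T.T)); ax=v[:,1]
    ang=np.degrees(np.arctan2(ax[1],ax[0]))%180
    C=cv2.findContours(b.astype(np.uint8),0,1)[0][0][:,0]
    cm=np.array([ray(d,u,q,.017)[:2] for u,q in C],np.float32)*1000
    print(name,'px',c[i].round(0),s[i,4],'top z',top.round(4),'topc',cT.round(4),'ang',ang.round(1),'ratio',np.sqrt(w[1]/w[0]).round(2),'cen@17',ray(d,*c[i],.018)[:2].round(4),'rect',[np.round(x,1) for x in cv2.minAreaRect(cm)])
E
python3 -c "
from h import *
d=grab('wrist')
for n in COL: bead(n,d)
W=pts(d);s=W[250:340,360:400].reshape(-1,3);s=s[(s[:,2]>.058)]-O;c,n=np.cos(np.radians(7.5)),np.sin(np.radians(7.5))
x=s[:,0]*c-s[:,1]*n;y=s[:,0]*n+s[:,1]*c
for a in range(0,145,10):
  k=(abs(y*1000-a)<5)&(abs(x-.08)<.006)
  if k.any(): print(a,k.sum(),(x[k].mean()*1000).round(1),(s[k,2].max(initial=0)*1000).round(1))
"
```

```text
amber px [240.  84.] 816 top z 0.0232 topc [0.4017 0.4034] ang 80.1 ratio 4.9 cen@17 [0.4047 0.4273] rect [array([398.2, 413. ]), array([194.4,  66.9]), np.float64(70.8)]
jade px [341. 190.] 275 top z 0.0302 topc [0.5111 0.282 ] ang 48.0 ratio 1.33 cen@17 [0.5112 0.2807] rect [array([510.8, 279.3]), array([27.8, 25.4]), np.float64(51.5)]
lapis px [283. 159.] 369 top z 0.0308 topc [0.4423 0.3324] ang 66.2 ratio 1.46 cen@17 [0.4422 0.3316] rect [array([441.6, 331. ]), array([28.1, 24.4]), np.float64(64.7)]
30 21 79.2 65.4
40 32 79.7 65.9
50 32 79.3 65.7
60 52 80.0 65.4
70 34 79.6 65.7
80 23 79.4 70.3
90 75 79.5 72.0
100 69 79.5 69.6
110 66 79.5 69.2
120 65 79.6 69.5
130 66 79.4 69.4
140 35 79.9 68.0
```

Spindle parked at x ≈ 79.5 mm, level. Jade is at (0.511, 0.281), axis about 50°. Lapis is at (0.442, 0.332), axis about 65°. I'll hover over jade first.

```bash
python3 -c "
from h import *
plan((.511,.281,.11),50)"
```

```text
turn [-1.000e-03  4.000e-03  1.085e+00] shift [-0.0844  0.0855  0.5199] yaw 82.54 pos [0.4891 0.3097 0.266 ] t 10.175 q6 0.57
```

```bash
python3 -m pendant '[0,0,0.3,-0.03,0.03,0.15,0.55, 0,0,0.6,-0.06,0.06,0.3,0.55, 0,0,0.9,-0.084,0.085,0.42,0.55, 0,0,1,-0.084,0.085,0.52,0.55, 0,0,1,-0.084,0.085,0.52,0.55, 0,0,1,-0.084,0.085,0.52,0.55]';python3 -c "
from h import *
d=grab('wrist','w6.png')
bead('jade',d)
plan((.511,.281,.012),50)"
```

```text
t: 10.92
tool_pos: [0.512, 0.2818, 0.1122]
tool_rot: [2.817, 1.391, 0.002]
contact_force: [-0.0, -0.0, 0.5]
opening: 0.0473
grip_force: 0.0
jade px [321. 206.] 871 top z 0.0307 topc [0.5122 0.2825] ang 54.9 ratio 1.41 cen@17 [0.5112 0.2808] rect [array([510.3, 279.8]), array([29.8, 24.5]), np.float64(52.6)]
turn [ 0.003 -0.004  0.086] shift [-0.007  -0.0016  0.3369] yaw 52.57 pos [0.5124 0.2823 0.1131] t 10.975 q6 1.03
```

View pics/w6.png

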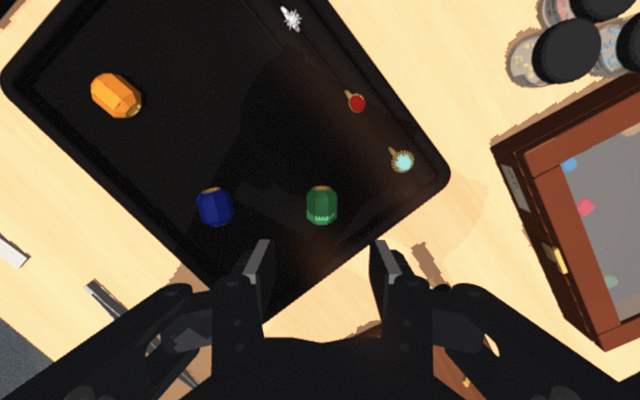

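Jade (321,206) stands upright in the picture, so the yaw is right. I'll descend and grip.

```bash
python3 -m pendant '[0,0,0,-0.004,-0.001,0.12,0.55, 0,0,0,-0.004,-0.001,0.24,0.55, 0,0,0,-0.004,-0.001,0.3,0.55, 0,0,0,-0.004,-0.001,0.335,0.55, 0,0,0,-0.004,-0.001,0.335,0.55, 0,0,0,-0.004,-0.001,0.335,0, 0,0,0,-0.004,-0.001,0.335,0, 0,0,0,-0.004,-0.001,0.335,0, 0,0,0,-0.004,-0.001,0.335,0, 0,0,0,-0.004,-0.001,0.335,0]' 40; python3 -m pendant '[0,0,0,0,0,-0.1,0, 0,0,0,0,0,-0.25,0, 0,0,0,0,0,-0.35,0, 0,0,0,0,0,-0.4,0, 0,0,0,0,0,-0.4,0]'; python3 -c "
from h import *
plan(st(0,18.5,.125*1000),82.5)"
```

```text
t: 12.22
tool_pos: [0.5114, 0.2822, 0.0125]
tool_rot: [2.816, 1.391, 0.005]
contact_force: [0.3, 0.8, 6.1]
opening: 0.0225
grip_force: 40.2
t: 12.85
tool_pos: [0.5105, 0.2818, 0.1314]
tool_rot: [2.817, 1.391, 0.002]
contact_force: [-0.8, 0.2, -0.3]
opening: 0.0227
grip_force: 39.5
turn [ 0.002 -0.002 -0.997] shift [-0.6412  0.2532  0.0208] yaw 52.58 pos [0.5105 0.2818 0.1314] t 12.85 q6 1.03
```

```bash
python3 -m pendant '[0,0,-0.3,-0.15,0.06,0,0, 0,0,-0.6,-0.3,0.12,0,0, 0,0,-0.9,-0.45,0.18,0,0, 0,0,-1,-0.6,0.24,0,0, 0,0,-1,-0.74,0.32,0,0, 0,0,-1,-0.74,0.32,0,0, 0,0,-1,-0.74,0.32,0,0]'; python3 -c "
from h import *
plan(st(0,-18.5,100),82.5)
d=grab('wrist','w7.png')"
```

```text
t: 13.72
tool_pos: [0.4506, 0.0471, 0.1293]
tool_rot: [-2.36, -2.071, 0.002]
contact_force: [0.1, 0.3, -1.1]
opening: 0.0226
grip_force: 39.5
turn [-0.005 -0.001  0.002] shift [-0.0039 -0.0044  0.0977] yaw 82.55 pos [0.4506 0.0471 0.1293] t 13.725 q6 0.07
```

View pics/w7.png

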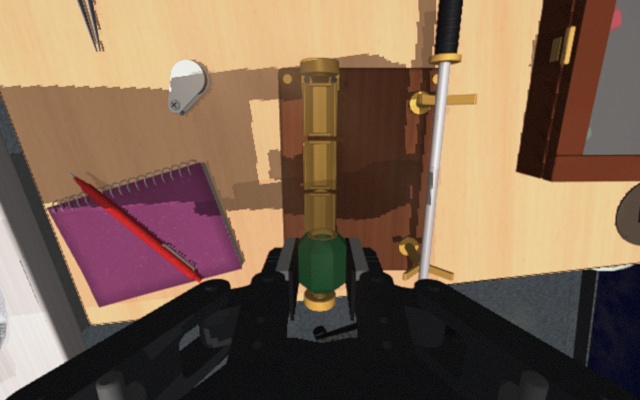

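Jade is held at (323,262) above the saddle row (u 305–337). The near eye is at (320,66). I'll measure the saddle centreline for fine alignment.

```bash
cat >> h.py <<'E'
def sf(W):
    s=(W-O); c,n=np.cos(np.radians(YS-90)),np.sin(np.radians(YS-90))
    return np.stack([s[...,0]*c+s[...,1]*n,-s[...,0]*n+s[...,1]*c,s[...,2]],-1)*1000
E
python3 -c "
from h import *
d=grab('wrist')
S=sf(pts(d)); img=cv2.cvtColor(d['image'],cv2.COLOR_RGB2HSV)
for v in range(62,230,8):
  r=S[v,280:365]; h=img[v,280:365]; k=(r[:,2]>45)&(r[:,2]<90)
  if k.sum()>4: 
    us=np.where(k)[0]; L=ray(d,280+us[0]-.5,v,.064);R=ray(d,280+us[-1]+.5,v,.064)
    print(v,280+us[0],280+us[-1],sf(L).round(1),sf(R).round(1),'mid',((sf(L)+sf(R))/2)[0].round(1),r[k][:,2].max().round(0))
b=S[235:290,300:350].reshape(-1,3); k=(b[:,2]>130)&(b[:,2]<155); print('bead',b[k].mean(0),b[k].min(0),b[k].max(0))
"
```

```text
62 300 337 [-12.3  84.3  64. ] [11.7 84.4 64. ] mid -0.3 84.0
70 300 338 [-12.4  79.6  64. ] [12.4 79.7 64. ] mid -0.0 84.0
78 310 328 [-6.1 74.9 64. ] [ 6.1 74.9 64. ] mid -0.0 63.0
86 302 336 [-11.3  70.1  64. ] [11.3 70.2 64. ] mid -0.0 65.0
94 302 336 [-11.4  65.2  64. ] [11.4 65.3 64. ] mid -0.0 64.0
102 302 336 [-11.4  60.3  64. ] [11.4 60.3 64. ] mid 0.0 64.0
110 302 336 [-11.5  55.3  64. ] [11.5 55.3 64. ] mid 0.0 63.0
118 302 335 [-11.6  50.2  64. ] [10.9 50.3 64. ] mid -0.3 65.0
126 302 335 [-11.7  45.   64. ] [11.  45.1 64. ] mid -0.3 64.0
134 302 335 [-11.7  39.8  64. ] [11.1 39.9 64. ] mid -0.3 65.0
142 303 335 [-11.1  34.5  64. ] [11.2 34.6 64. ] mid 0.0 64.0
150 303 335 [-11.2  29.2  64. ] [11.3 29.3 64. ] mid 0.0 64.0
158 303 335 [-11.3  23.7  64. ] [11.3 23.8 64. ] mid 0.0 65.0
166 303 335 [-11.4  18.2  64. ] [11.4 18.3 64. ] mid 0.0 64.0
174 303 335 [-11.4  12.6  64. ] [11.5 12.7 64. ] mid 0.0 65.0
182 303 334 [-11.5   7.   64. ] [10.9  7.  64. ] mid -0.3 64.0
190 304 334 [-10.9   1.2  64. ] [11.   1.3 64. ] mid 0.0 63.0
198 303 334 [-11.7  -4.6  64. ] [11.1 -4.6 64. ] mid -0.3 64.0
206 303 334 [-11.8 -10.6  64. ] [ 11.1 -10.5  64. ] mid -0.3 65.0
214 304 334 [-11.1 -16.6  64. ] [ 11.2 -16.5  64. ] mid 0.1 64.0
222 304 334 [-11.2 -22.7  64. ] [ 11.3 -22.6  64. ] mid 0.1 64.0
bead [  3.17270425 -13.71982581 144.46965407] [ -8.74374423 -31.84150267 130.08237586] [ 15.38483619  -2.79385692 154.74773533]
```

```bash
python3 -m pendant '[0,0,0,-0.004,-0.005,0.08,0, 0,0,0,-0.004,-0.005,0.15,0, 0,0,0,-0.004,-0.005,0.19,0, 0,0,0,-0.004,-0.005,0.208,0, 0,0,0,-0.004,-0.005,0.208,0]'; python3 -c "
from h import *
plan(st(-.3,-18.5,66),82.5)"
```

```text
t: 14.45
tool_pos: [0.4499, 0.0462, 0.0684]
tool_rot: [-2.36, -2.074, 0.0]
contact_force: [-0.5, -0.1, -0.4]
opening: 0.0225
grip_force: 39.5
turn [-0.    -0.     0.004] shift [-0.0006 -0.0037  0.0081] yaw 82.61 pos [0.4499 0.0462 0.0684] t 14.45 q6 0.07
```

```bash
python3 -m pendant '[0,0,0,-0.001,-0.003,0.004,0, 0,0,0,-0.001,-0.003,0.008,0, 0,0,0,-0.001,-0.003,0.008,0, 0,0,0,-0.001,-0.003,0.008,0.5, 0,0,0,-0.001,-0.003,0.008,0.5, 0,0,0,-0.001,-0.003,0.008,0.5, 0,0,0,-0.001,-0.003,0.008,0.5]'; python3 -m pendant '[0,0,0,0,0,-0.1,0.5, 0,0,0,0,0,-0.25,0.5, 0,0,0,0,0,-0.3,0.5, 0,0,0,0.15,0,-0.35,0.5, 0,0,0,0.3,0,-0.4,0.5, 0,0,0,0.3,0,-0.4,0.5]'; python3 -c "
from h import *
plan((.442,.332,.11),63); d=grab('wrist','w8.png'); bead('lapis',d)"
```

```text
t: 15.32
tool_pos: [0.4489, 0.0458, 0.066]
tool_rot: [2.361, 2.073, 0.0]
contact_force: [0.7, 0.4, -0.4]
opening: 0.0426
grip_force: 0.0
t: 16.08
tool_pos: [0.4609, 0.1371, 0.1867]
tool_rot: [2.356, 2.077, 0.002]
contact_force: [1.1, -0.7, 0.8]
opening: 0.043
grip_force: 0.0
turn [ 0.002 -0.002  0.66 ] shift [ 0.6365 -0.1443  0.2558] yaw 82.8 pos [0.4609 0.1371 0.1867] t 16.075 q6 0.26
lapis none
```

```bash
python3 -m pendant '[0,0,0.2,0.15,-0.03,0.05,0.55, 0,0,0.4,0.3,-0.07,0.12,0.55, 0,0,0.65,0.45,-0.1,0.18,0.55, 0,0,0.65,0.6,-0.13,0.25,0.55, 0,0,0.65,0.635,-0.144,0.255,0.55, 0,0,0.65,0.635,-0.144,0.255,0.55]'; python3 -c "
from h import *
d=grab('wrist','w9.png'); bead('lapis',d);plan((.442,.332,.0125),63); 
a=cv2.imread('pics/w8.png');b=cv2.imread('pics/w9.png');cv2.imwrite('pics/w89.png',np.hstack([a[100:360,150:490],b[60:320,150:490]]))"
```

```text
t: 16.88
tool_pos: [0.442, 0.3286, 0.1087]
tool_rot: [2.677, 1.643, -0.003]
contact_force: [-0.1, -0.6, 0.0]
opening: 0.0467
grip_force: 0.0
lapis px [319. 202.] 1011 top z 0.0306 topc [0.4424 0.3331] ang 63.7 ratio 1.45 cen@17 [0.4413 0.3314] rect [array([441.2, 330.9]), array([29.9, 24.3]), np.float64(62.3)]
turn [0.    0.002 0.001] shift [ 0.0104 -0.007   0.3229] yaw 63.04 pos [0.4425 0.3284 0.1094] t 16.925 q6 0.97
```

View pics/w89.png

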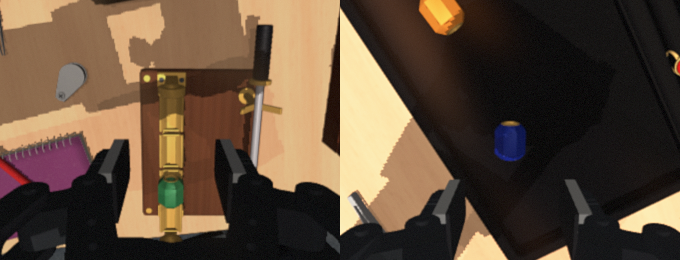

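Jade is seated in saddle 3 (left half, (171,193)). Lapis (right half, (510,140)) is upright in view. I'll descend on it.

```bash
python3 -m pendant '[0,0,0,0.01,-0.004,0.12,0.55, 0,0,0,0.01,-0.005,0.24,0.55, 0,0,0,0.01,-0.005,0.29,0.55, 0,0,0,0.01,-0.005,0.322,0.55, 0,0,0,0.01,-0.005,0.322,0.55, 0,0,0,0.01,-0.005,0.322,0, 0,0,0,0.01,-0.005,0.322,0, 0,0,0,0.01,-0.005,0.322,0, 0,0,0,0.01,-0.005,0.322,0, 0,0,0,0.01,-0.005,0.322,0]' 40; python3 -m pendant '[0,0,0,0,0,-0.1,0, 0,0,0,0,0,-0.25,0, 0,0,0,0,0,-0.35,0, 0,0,0,0,0,-0.4,0, 0,0,0,0,0,-0.4,0]'; python3 -c "
from h import *
plan(st(-.3,18.5,.125*1000),82.5)"
```

```text
t: 18.18
tool_pos: [0.4435, 0.3335, 0.0145]
tool_rot: [2.677, 1.643, 0.004]
contact_force: [-0.7, -0.9, 6.0]
opening: 0.023
grip_force: 39.9
t: 18.8
tool_pos: [0.4426, 0.3331, 0.1335]
tool_rot: [2.677, 1.643, 0.002]
contact_force: [-0.3, 0.0, -0.2]
opening: 0.0225
grip_force: 39.3
turn [ 0.002 -0.002 -0.647] shift [-0.7272  0.4102  0.0278] yaw 63.08 pos [0.4426 0.3331 0.1335] t 18.8 q6 0.98
```

```bash
python3 -m pendant '[0,0,-0.3,-0.15,0.08,0,0, 0,0,-0.6,-0.3,0.16,0,0, 0,0,-0.65,-0.45,0.25,0,0, 0,0,-0.65,-0.6,0.34,0,0, 0,0,-0.65,-0.727,0.41,0,0, 0,0,-0.65,-0.727,0.41,0,0, 0,0,-0.65,-0.727,0.41,0,0]'; python3 -c "
from h import *
plan(st(-.3,18.5,68),82.5)
d=grab('wrist'); b=sf(pts(d))[225:300,295:355].reshape(-1,3); k=(b[:,2]>130)&(b[:,2]<160); print('bead',b[k].mean(0),b[k].min(0),b[k].max(0))"
```

```text
t: 19.68
tool_pos: [0.4523, 0.0829, 0.1314]
tool_rot: [-2.359, -2.071, 0.003]
contact_force: [-0.2, -0.1, 0.3]
opening: 0.023
grip_force: 39.4
turn [-0.005 -0.     0.002] shift [0.0003 0.0049 0.2113] yaw 82.55 pos [0.4523 0.0829 0.1314] t 19.675 q6 0.15
bead [ -0.53553314  21.14291679 144.57388196] [-13.95378475   2.82508575 130.04703157] [ 14.66998597  31.94183129 159.90109734]
```

```bash
python3 -m pendant '[0,0,0,0,0.004,0.08,0, 0,0,0,0,0.005,0.15,0, 0,0,0,0,0.005,0.19,0, 0,0,0,0,0.005,0.206,0, 0,0,0,0,0.005,0.206,0]'; python3 -c "
from h import *
plan(st(-.3,18.5,68),82.5)"
```

```text
t: 20.35
tool_pos: [0.4547, 0.0828, 0.0712]
tool_rot: [-2.36, -2.074, 0.0]
contact_force: [0.2, -0.3, 0.8]
opening: 0.023
grip_force: 39.4
turn [-0.     0.     0.004] shift [-0.0003 -0.0037  0.0106] yaw 82.61 pos [0.4547 0.0828 0.0712] t 20.35 q6 0.15
```

```bash
python3 -m pendant '[0,0,0,0,-0.003,0.005,0, 0,0,0,0,-0.003,0.01,0, 0,0,0,0,-0.003,0.01,0, 0,0,0,0,-0.003,0.01,0.5, 0,0,0,0,-0.003,0.01,0.5, 0,0,0,0,-0.003,0.01,0.5, 0,0,0,0,-0.003,0.01,0.5]'; python3 -m pendant '[0,0,0,0,0,-0.1,0.5, 0,0,0,0,0,-0.25,0.5, 0,0,0,0,0,-0.3,0.5, 0,0,0,0.15,0,-0.35,0.5, 0,0,0,0.3,0,-0.45,0.5, 0,0,0,0.4,0,-0.5,0.5, 0,0,0,0.4,0,-0.5,0.5]'; python3 -c "
from h import *
d=grab('wrist','w10.png'); bead('amber',d);plan((.442,.438,.12),82.5)"
```

```text
t: 21.22
tool_pos: [0.4538, 0.0826, 0.0682]
tool_rot: [2.361, 2.073, 0.0]
contact_force: [0.2, -0.1, 0.3]
opening: 0.0426
grip_force: 0.0
t: 22.1
tool_pos: [0.4697, 0.2031, 0.2188]
tool_rot: [2.357, 2.076, 0.002]
contact_force: [-0.8, -1.5, -1.1]
opening: 0.0425
grip_force: 0.0
amber px [242.  93.] 539 top z 0.0233 topc [0.3981 0.286 ] ang 93.3 ratio 13.43 cen@17 [0.3978 0.3054] rect [array([395., 308.]), array([ 19.8, 156.3]), np.float64(6.8)]
turn [-0.001  0.001  0.006] shift [ 0.769  -0.1897  0.3248] yaw 82.67 pos [0.4691 0.202  0.2176] t 22.15 q6 0.39
```

View pics/w10.png

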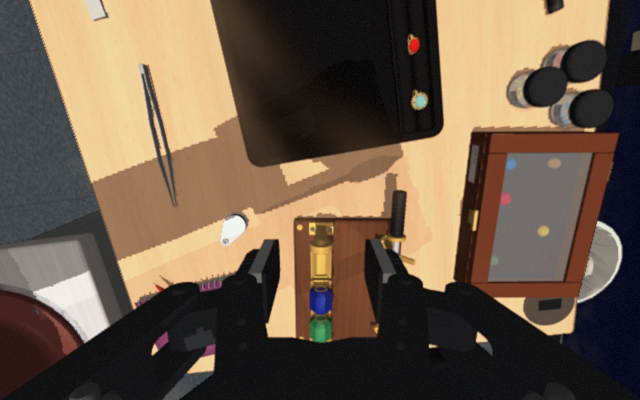

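Lapis (321,300) and jade (320,328) sit in saddles 2 and 3. Amber next.

```bash
python3 -m pendant '[0,0,-0.2,0.15,-0.03,0.05,0.55, 0,0,-0.4,0.3,-0.07,0.12,0.55, 0,0,-0.55,0.45,-0.11,0.2,0.55, 0,0,-0.55,0.6,-0.15,0.28,0.55, 0,0,-0.55,0.74,-0.18,0.34,0.55, 0,0,-0.55,0.77,-0.19,0.35,0.55, 0,0,-0.55,0.77,-0.19,0.35,0.55]'; sed -i 's/(S>120)&(V>35)/(S>150)\&(V>35)/; s/W\[...,0\]>.36/W[...,0]>.425/' h.py; python3 -c "
from h import *
d=grab('wrist','w11.png'); bead('amber',d);plan((.442,.438,.0125),100)"
```

```text
t: 23.02
tool_pos: [0.4423, 0.4368, 0.1119]
tool_rot: [2.039, 2.39, -0.004]
contact_force: [0.2, 0.6, 0.2]
opening: 0.0471
grip_force: 0.0
amber px [322. 201.] 1047 top z 0.0306 topc [0.4423 0.4401] ang 98.9 ratio 1.47 cen@17 [0.4424 0.439 ] rect [array([442.8, 438.2]), array([24.6, 32. ]), np.float64(9.2)]
turn [-0.001  0.002 -0.033] shift [ 0.0051 -0.002   0.3343] yaw 99.02 pos [0.4429 0.4367 0.1128] t 23.075 q6 0.5
```

View pics/w11.png

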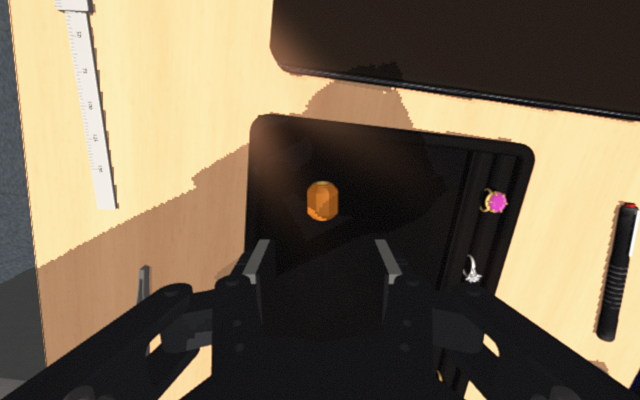

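Amber (322,201) is upright and aligned with the tool at 99°. Descending.

```bash
python3 -m pendant '[0,0,0,0.006,-0.002,0.12,0.55, 0,0,0,0.006,-0.002,0.24,0.55, 0,0,0,0.006,-0.002,0.3,0.55, 0,0,0,0.006,-0.002,0.334,0.55, 0,0,0,0.006,-0.002,0.334,0.55, 0,0,0,0.006,-0.002,0.334,0, 0,0,0,0.006,-0.002,0.334,0, 0,0,0,0.006,-0.002,0.334,0, 0,0,0,0.006,-0.002,0.334,0, 0,0,0,0.006,-0.002,0.334,0]' 40; python3 -m pendant '[0,0,0,0,0,-0.1,0, 0,0,0,0,0,-0.25,0, 0,0,0,0,0,-0.35,0, 0,0,0,0,0,-0.4,0, 0,0,0,0,0,-0.4,0]'; python3 -c "
from h import *
plan(st(-.3,55.5,.125*1000),82.5)"
```

```text
t: 24.32
tool_pos: [0.4428, 0.4406, 0.0147]
tool_rot: [2.038, 2.39, 0.004]
contact_force: [-0.1, -0.1, 5.7]
opening: 0.0229
grip_force: 39.9
t: 24.95
tool_pos: [0.442, 0.44, 0.1335]
tool_rot: [2.038, 2.39, 0.002]
contact_force: [0.0, 0.3, -0.1]
opening: 0.0227
grip_force: 39.3
turn [ 0.002 -0.002  0.553] shift [-1.0635 -0.1146  0.0275] yaw 99.08 pos [0.442  0.44   0.1335] t 24.95 q6 0.51
```

```bash
python3 -m pendant '[0,0,0.2,-0.15,-0.02,0,0, 0,0,0.4,-0.3,-0.04,0,0, 0,0,0.553,-0.47,-0.06,0,0, 0,0,0.553,-0.64,-0.08,0,0, 0,0,0.553,-0.8,-0.1,0,0, 0,0,0.553,-0.95,-0.11,0,0, 0,0,0.553,-1,-0.115,0,0, 0,0,0.553,-1,-0.115,0,0]'; python3 -c "
from h import *
plan(st(-.3,55.5,68),82.5)
d=grab('wrist')"
```

```text
t: 25.95
tool_pos: [0.4543, 0.1377, 0.1316]
tool_rot: [-2.363, -2.068, 0.002]
contact_force: [0.1, 0.5, 0.2]
opening: 0.0226
grip_force: 39.3
turn [-0.004  0.    -0.004] shift [-0.0581  0.0221  0.2119] yaw 82.39 pos [0.4543 0.1377 0.1316] t 25.95 q6 0.27
```

```bash
python3 -m pendant '[0,0,-0.004,-0.058,0.022,0,0, 0,0,-0.004,-0.058,0.02,0.08,0, 0,0,-0.004,-0.058,0.02,0.15,0, 0,0,-0.004,-0.058,0.02,0.19,0, 0,0,-0.004,-0.058,0.02,0.206,0, 0,0,-0.004,-0.058,0.02,0.206,0]'; python3 -c "
from h import *
plan(st(-.3,55.5,68),82.5)"
```

```text
t: 26.75
tool_pos: [0.4588, 0.1204, 0.0712]
tool_rot: [-2.359, -2.074, -0.0]
contact_force: [0.4, -0.3, -0.6]
opening: 0.0223
grip_force: 39.4
turn [ 0.    -0.     0.005] shift [-0.003  -0.0008  0.0107] yaw 82.64 pos [0.4588 0.1204 0.0712] t 26.75 q6 0.23
```

```bash
python3 -m pendant '[0,0,0,-0.002,0,0.005,0, 0,0,0,-0.002,0,0.01,0, 0,0,0,-0.002,0,0.01,0, 0,0,0,-0.002,0,0.01,0.5, 0,0,0,-0.002,0,0.01,0.5, 0,0,0,-0.002,0,0.01,0.5, 0,0,0,-0.002,0,0.01,0.5]'; python3 -m pendant '[0,0,0,0,0,-0.1,0.5, 0,0,0,0,0,-0.25,0.5, 0,0,0,0,0,-0.35,0.5, 0,0,0,-0.1,0,-0.4,0.5, 0,0,0,-0.25,0,-0.4,0.5, 0,0,0,-0.33,0,-0.4,0.5, 0,0,0,-0.33,0,-0.4,0.5, 0,0,0,-0.33,0,-0.4,0.5]'; python3 -c "
from h import *
d=grab('wrist','w12.png'); S=sf(pts(d)); plan(st(80,114,90),82.5)
hsv=cv2.cvtColor(d['image'],cv2.COLOR_RGB2HSV); H,Sa,V=[hsv[...,i].astype(int) for i in range(3)]
for n,yc in(('amber',55.5),('lapis',18.5),('jade',-18.5)):
  lo,hi=COL[n]; k=(H>=lo)&(H<=hi)&(Sa>120)&(S[...,2]>68)&(S[...,2]<100)&(abs(S[...,1]-yc)<25)&(abs(S[...,0])<18)
  b=S[k]; t=b[b[:,2]>np.percentile(b[:,2],90)-3]; print(n,k.sum(),b.min(0).round(1),b.max(0).round(1),'top',t.mean(0).round(1),'ang',np.degrees(np.polyfit(t[:,1],t[:,0],1)[0]).round(1))
k=(abs(S[...,0]-80)<6)&(S[...,2]>55)&(S[...,2]<80)
for a in range(-60,145,20):
  q=k&(abs(S[...,1]-a)<6)
  if q.sum()>3: print(a,q.sum(),S[q].mean(0).round(1),S[q][:,2].max().round(1))
"
```

```text
t: 27.62
tool_pos: [0.4586, 0.1194, 0.0682]
tool_rot: [2.36, 2.074, 0.0]
contact_force: [0.0, 0.1, -0.8]
opening: 0.0428
grip_force: 0.0
t: 28.62
tool_pos: [0.4459, 0.0217, 0.188]
tool_rot: [-2.36, -2.073, -0.0]
contact_force: [0.0, 1.0, -0.2]
opening: 0.043
grip_force: 0.0
turn [-0.    -0.001  0.005] shift [0.5225 0.268  0.3269] yaw 82.65 pos [0.4459 0.0219 0.188 ] t 28.675 q6 0.01
amber 1457 [-12.1  39.7  68.1] [11.7 80.5 85.4] top [-0.2 59.  82.3] ang 0.6
lapis 482 [-11.7   4.   75.5] [10.5 26.8 84.9] top [-0.6 11.9 82.6] ang -3.5
jade 482 [-11.1 -32.1  74.4] [11.  -6.6 85. ] top [  0.5 -20.3  82.5] ang -11.7
-60 134 [ 79.6 -60.7  62.7] 65.6
-40 100 [ 79.1 -40.   63.5] 65.7
-20 111 [ 79.  -20.   63.6] 66.0
0 115 [79.  -0.  63.5] 66.0
20 123 [79.  19.8 63.6] 65.8
40 128 [79.  40.  63.6] 66.5
60 184 [79.6 60.3 62.7] 65.8
80 214 [79.3 81.3 65.1] 71.9
100 263 [ 79.2 100.   66.8] 69.8
```

View pics/w12.png

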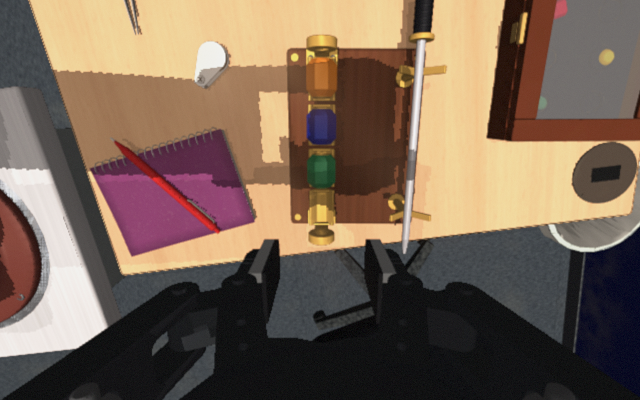

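All three beads are seated: amber (322,75), lapis (321,126), jade (321,170). The spindle is in the forks. A quick check of bead alignment from that same frame, and the plan for the handle.

```bash
python3 -c "
from h import *
d=dict(np.load('last_wrist.npz')); hsv=cv2.cvtColor(d['image'],cv2.COLOR_RGB2HSV); H,Sa,V=[hsv[...,i].astype(int) for i in range(3)]
for n,(v0,v1) in dict(amber=(50,100),lapis=(100,150),jade=(145,195)).items():
  lo,hi=dict(amber=(4,17),lapis=(105,130),jade=(45,90))[n]
  m=np.zeros((400,640),np.uint8); m[v0:v1,300:342]=((H>=lo)&(H<=hi)&(Sa>(190 if n=='amber' else 100)))[v0:v1,300:342]
  q=[]
  for v in range(v0,v1):
    us=np.where(m[v])[0]
    if len(us)>14: q.append((*sf(ray(d,(us[0]+us[-1])/2,v,.07))[:2],len(us)))
  q=np.array(q); p=np.polyfit(q[:,1],q[:,0],1,w=q[:,2]); print(n,'x',np.average(q[:,0],weights=q[:,2]).round(1),'y',q[0,1].round(1),q[-1,1].round(1),'ang',np.degrees(p[0]).round(1),q[::6,2])
plan(st(79.6,113.5,120),82.5)
"
```

```text
amber x 0.3 y 68.6 66.4 ang 2.0 [18.]
lapis x -0.7 y 26.1 3.3 ang -4.2 [17. 25. 28. 28. 25.]
jade x 0.1 y -7.7 -33.9 ang -1.4 [20. 27. 27. 27. 26. 15.]
turn [-0.    -0.001  0.005] shift [0.5209 0.2666 0.2269] yaw 82.65 pos [0.4459 0.0219 0.188 ] t 28.675 q6 0.01
```

```bash
python3 -m pendant '[0,0,0,0.13,0.07,0,0.5, 0,0,0,0.28,0.14,0,0.5, 0,0,0,0.42,0.22,0.05,0.5, 0,0,0,0.521,0.267,0.12,0.5, 0,0,0,0.521,0.267,0.22,0.5, 0,0,0,0.521,0.267,0.22,0.5]'; python3 -c "
from h import *
plan(st(79.6,113.5,42.4),82.5); d=grab('wrist','w13.png')"
```

```text
t: 29.42
tool_pos: [0.543, 0.1669, 0.1187]
tool_rot: [-2.355, -2.074, 0.009]
contact_force: [-0.2, -1.4, 0.3]
opening: 0.0429
grip_force: 0.0
turn [-0.012  0.004  0.008] shift [0.0004 0.0091 0.2544] yaw 82.73 pos [0.543  0.1669 0.1187] t 29.425 q6 0.29
```

View pics/w13.png

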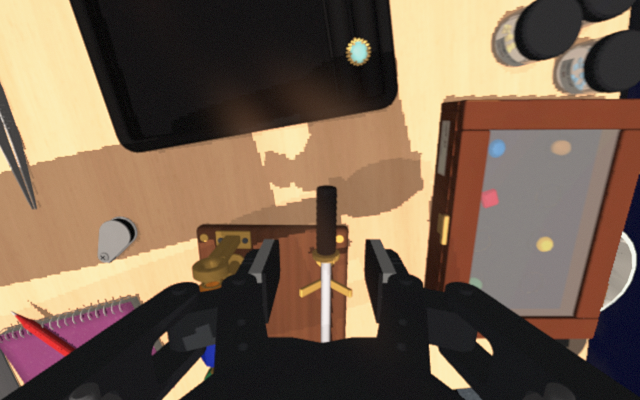

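The handle (326,190–250) is slightly right of centre, which matches the planned +y shift. I'll descend and grip.

```bash
python3 -m pendant '[0,0,0.005,0,0.008,0.08,0.5, 0,0,0.005,0,0.008,0.16,0.5, 0,0,0.005,0,0.007,0.22,0.5, 0,0,0.005,0,0.006,0.25,0.5, 0,0,0.005,0,0.005,0.254,0.5, 0,0,0.005,0,0.005,0.254,0.5]'; python3 -c "
from h import *
plan(st(79.6,113.5,42.4),82.5)"
```

```text
t: 30.22
tool_pos: [0.5476, 0.1659, 0.0468]
tool_rot: [2.362, 2.07, 0.002]
contact_force: [0.7, 0.5, 0.7]
opening: 0.0427
grip_force: 0.0
turn [ 0.003 -0.001 -0.001] shift [ 0.0016 -0.0081  0.0148] yaw 82.46 pos [0.5476 0.1659 0.0468] t 30.225 q6 0.3
```

```bash
python3 -m pendant '[0,0,0,0.001,-0.008,0.01,0.5, 0,0,0,0.001,-0.008,0.014,0.5, 0,0,0,0.001,-0.008,0.014,0.2, 0,0,0,0.001,-0.008,0.014,0, 0,0,0,0.001,-0.008,0.014,0, 0,0,0,0.001,-0.008,0.014,0, 0,0,0,0.001,-0.008,0.014,0, 0,0,0,0.001,-0.008,0.014,0]' 90; python3 -m pendant '[0,0,0,0,0,-0.05,0, 0,0,0,0,0,-0.12,0, 0,0,0,0,0,-0.16,0, 0,0,0,0,0,-0.16,0]'; python3 -c "
from h import *
plan(st(0,114+210,49.9+1.5+40),82.5)"
```

```text
t: 31.22
tool_pos: [0.5449, 0.1663, 0.0419]
tool_rot: [2.362, 2.07, 0.001]
contact_force: [2.2, 0.0, 0.3]
opening: 0.0114
grip_force: 87.8
t: 31.72
tool_pos: [0.5453, 0.1666, 0.0912]
tool_rot: [2.362, 2.07, 0.003]
contact_force: [0.7, 0.8, -1.4]
opening: 0.0111
grip_force: 87.8
turn [ 0.004 -0.002 -0.001] shift [ 7.017e-01 -2.662e-01 -7.000e-04] yaw 82.46 pos [0.5453 0.1666 0.0912] t 31.725 q6 0.3
```

```bash
python3 -m pendant '[0,0,0,0.1,-0.04,0,0, 0,0,0,0.2,-0.08,0,0, 0,0,0,0.3,-0.12,0,0, 0,0,0,0.4,-0.16,0,0, 0,0,0,0.5,-0.2,0,0, 0,0,0,0.6,-0.24,0,0, 0,0,0,0.68,-0.262,0,0, 0,0,0,0.702,-0.266,0,0, 0,0,0,0.702,-0.266,0.06,0, 0,0,0,0.702,-0.266,0.12,0, 0,0,0,0.702,-0.266,0.132,0, 0,0,0,0.702,-0.266,0.132,0]'
cat > chk.py <<'E'
from h import *
plan(st(0,114+210,51.5),82.5)
d=grab('top'); S=sf(pts(d)); I=d['image'].astype(int)
for a in range(60,300,12):
  k=(abs(S[...,0])<16)&(abs(S[...,1]-a)<6)&(S[...,2]>60)&(S[...,2]<100)
  if k.sum()>2: print(a,k.sum(),S[k].mean(0).round(1),S[k][:,2].max().round(1))
for n,(a,b) in dict(amber=(35,76),lapis=(0,37),jade=(-37,0)).items():
  k=(abs(S[...,0])<16)&(S[...,1]>a)&(S[...,1]<b)&(S[...,2]>78)&(S[...,2]<90); print(n,k.sum(),S[k].mean(0).round(1),S[k].min(0).round(1),S[k].max(0).round(1))
E
python3 chk.py
```

```text
t: 33.22
tool_pos: [0.4928, 0.3848, 0.0491]
tool_rot: [-2.363, -2.069, 0.003]
contact_force: [0.7, 0.4, -1.3]
opening: 0.0111
grip_force: 87.8
turn [-0.002  0.002 -0.003] shift [ 0.0035  0.0028 -0.0079] yaw 82.41 pos [0.4928 0.3848 0.0491] t 33.225 q6 0.68
60 63 [-0.7 60.1 79.5] 84.0
72 39 [ 0.4 71.3 71.6] 85.7
84 34 [-0.8 81.4 77.4] 83.6
108 6 [  0.2 111.3  66.7] 68.5
120 15 [  0.2 120.4  67.6] 69.7
132 16 [  0.9 131.4  67.9] 71.2
144 19 [  0.3 144.1  68. ] 72.4
156 15 [  0.5 156.3  68.3] 69.8
168 18 [  0.4 167.8  68.3] 72.7
180 18 [  0.3 180.4  69. ] 72.3
192 16 [  0.6 191.9  68.4] 71.0
204 18 [1.000e-01 2.041e+02 6.870e+01] 71.1
216 17 [  0.3 216.   68.9] 71.5
228 16 [  0.5 227.8  69. ] 71.5
240 18 [-2.000e-01  2.402e+02  6.900e+01] 71.0
252 16 [  0.8 252.2  69.4] 71.7
264 11 [1.000e-01 2.624e+02 6.890e+01] 72.7
amber 86 [ 0.6 55.  80.9] [-9.9 41.1 78.1] [10.7 67.7 84.2]
lapis 87 [ 0.2 17.9 80.9] [-8.8  5.3 78. ] [11.  31.8 84. ]
jade 81 [  0.4 -18.6  81.1] [ -8.2 -32.1  78. ] [ 9.9 -5.8 85.7]
```

```bash
python3 -m pendant '[0,-0.02,0,0,0.001,-0.008,0, 0,-0.02,0,0,0.001,-0.009,0, 0,-0.02,0,0,0.001,-0.009,0, 0,-0.02,0,0,0.001,-0.009,0]';python3 chk.py | head -14
```

```text
t: 33.78
tool_pos: [0.4934, 0.3856, 0.0529]
tool_rot: [2.357, 2.066, -0.012]
contact_force: [0.0, -0.5, 0.4]
opening: 0.0111
grip_force: 87.8
turn [ 0.     0.02  -0.001] shift [0.0006 0.0013 0.0047] yaw 82.46 pos [0.4934 0.3856 0.0529] t 33.775 q6 0.68
60 62 [-0.8 60.  79.1] 84.9
72 40 [ 0.4 71.  72.2] 84.7
84 33 [-0.8 81.4 77.6] 84.5
108 4 [  1.2 111.7  72.9] 74.0
120 14 [  1.4 120.7  73.7] 75.6
132 16 [  0.6 132.1  74.2] 77.0
144 18 [  1.2 144.1  74.5] 78.8
156 16 [  0.9 156.3  74.2] 78.0
168 16 [  0.7 167.9  72.9] 75.9
180 18 [  1.3 179.9  73.9] 77.1
192 16 [  0.6 192.2  73.2] 75.6
204 17 [  1.  203.9  74. ] 76.7
216 17 [  0.9 216.1  74.1] 76.8
```

```bash
python3 -m pendant '[0,0,0,0,-0.002,0.004,0, 0,0,0,-0.03,-0.002,0.0043,0, 0,0,0,-0.06,-0.002,0.0046,0, 0,0,0,-0.09,-0.002,0.005,0, 0,0,0,-0.12,-0.002,0.0053,0, 0,0,0,-0.12,-0.002,0.0053,0]';python3 chk.py | head -14; python3 -c "
from h import *
print(telemetry.get_obs()['contact_force'])
d=grab('scene'); cv2.imwrite('pics/s13.png',cv2.resize(d['image'][140:250,260:420,::-1],None,fx=5,fy=5,interpolation=2))"
```

```text
t: 34.58
tool_pos: [0.488, 0.3492, 0.0516]
tool_rot: [2.359, 2.065, -0.013]
contact_force: [0.3, 0.0, -0.9]
opening: 0.011
grip_force: 87.8
turn [-0.     0.02  -0.003] shift [ 0.1233  0.0031 -0.0011] yaw 82.4 pos [0.488  0.3492 0.0516] t 34.575 q6 0.64
60 62 [-0.8 60.  78.9] 84.2
72 40 [ 0.4 71.1 72. ] 83.3
84 42 [-0.5 82.6 76.8] 82.9
96 15 [ 0.2 96.  72.4] 74.4
108 18 [  0.3 107.8  72.9] 75.3
120 16 [ -0.  120.4  72.2] 74.9
132 15 [  0.5 131.8  73.2] 76.2
144 19 [1.00e-01 1.44e+02 7.26e+01] 75.5
156 15 [  0.  156.2  72.4] 74.9
168 17 [  0.2 167.7  72.3] 74.8
180 18 [ -0.  180.3  71.6] 74.8
192 15 [  0.4 192.   72.5] 75.7
204 18 [-2.000e-01  2.039e+02  7.220e+01] 75.7
[ 0.4775916  -0.76886977 -1.75885627]
```

View pics/s13.png

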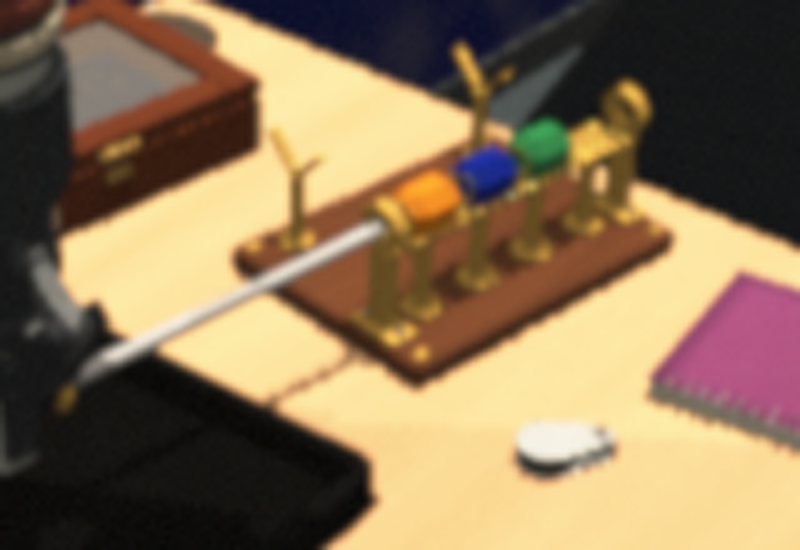

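The tip has entered the near eye (380,228) with no contact force. I'll thread on in steps, watching the force.

```bash
python3 -m pendant '[0,0,0,-0.04,0,0.0004,0, 0,0,0,-0.08,0,0.0008,0, 0,0,0,-0.12,0.001,0.0012,0, 0,0,0,-0.16,0.001,0.0017,0, 0,0,0,-0.2,0.001,0.002,0, 0,0,0,-0.2,0.001,0.002,0]';python3 chk.py
```

```text
t: 35.42
tool_pos: [0.4804, 0.2896, 0.0516]
tool_rot: [2.359, 2.065, -0.013]
contact_force: [0.0, -1.1, -0.5]
opening: 0.0112
grip_force: 87.8
turn [-0.     0.02  -0.004] shift [ 0.3236  0.0019 -0.0032] yaw 82.39 pos [0.4804 0.2896 0.0516] t 35.425 q6 0.55
60 62 [-0.8 60.  79. ] 86.2
72 45 [ 0.  71.3 72.4] 83.2
84 43 [-0.4 82.6 76.8] 83.3
96 15 [ 0.2 96.  72.1] 76.2
108 18 [  0.3 107.8  72.4] 75.6
120 17 [  0.  120.4  72.5] 74.9
132 15 [  0.6 131.7  72.5] 74.4
144 7 [1.00e-01 1.40e+02 7.13e+01] 73.6
180 16 [-1.000e-01  1.815e+02  7.120e+01] 74.9
192 15 [  0.4 192.   72.8] 74.4
204 15 [ -3.2 199.7  75.1] 81.7
amber 86 [ 0.4 55.1 80.9] [-8.4 40.9 78.1] [10.5 75.9 87.2]
lapis 90 [ 0.5 17.8 80.9] [-9.8  5.6 78.1] [11.7 29.9 86.1]
jade 90 [  0.4 -18.6  80.8] [-10.6 -32.   78.1] [10.9 -5.3 84.5]
```

```bash
python3 -m pendant '[0,0,0,-0.04,0,0.0004,0, 0,0,0,-0.08,0,0.0008,0, 0,0,0,-0.12,0,0.0012,0, 0,0,0,-0.16,0.001,0.0017,0, 0,0,0,-0.2,0.001,0.002,0, 0,0,0,-0.24,0.001,0.0025,0, 0,0,0,-0.28,0.001,0.003,0, 0,0,0,-0.28,0.001,0.003,0]';python3 chk.py
```

```text
t: 36.48
tool_pos: [0.4696, 0.2063, 0.0515]
tool_rot: [2.359, 2.065, -0.012]
contact_force: [0.7, 0.2, -1.5]
opening: 0.0114
grip_force: 88.0
turn [-0.     0.02  -0.004] shift [ 6.033e-01  6.000e-04 -6.100e-03] yaw 82.39 pos [0.4696 0.2063 0.0515] t 36.475 q6 0.41
72 22 [-2.3 74.  74.2] 82.6
84 40 [-1.2 82.8 76.4] 84.0
96 13 [-0.1 95.4 72.4] 75.1
108 4 [ -1.8 103.6  72.3] 73.6
amber 1 [-4.8 75.9 78.8] [-4.8 75.9 78.8] [-4.8 75.9 78.8]
lapis 74 [ 1.  15.8 80.9] [-8.6  5.4 78.1] [10.3 28.4 84.7]
jade 83 [  0.1 -18.3  81.1] [ -9.2 -32.2  78.2] [11.2 -5.1 84.3]
```

```bash
python3 -m pendant '[0,0,0,-0.02,0,0.0002,0, 0,0,0,-0.04,0,0.0004,0, 0,0,0,-0.06,0,0.0006,0, 0,0,0,-0.08,0,0.0008,0, 0,0,0,-0.088,0,0.0009,0, 0,0,0,-0.088,0,0.0009,0]';python3 -m pendant '[0,0,0,-0.003,0,0,0, 0,0,0,-0.006,0,0,0, 0,0,0,-0.009,0,0,0, 0,0,0,-0.009,0,0,0]'; python3 -c "
from h import *
plan(st(0,114,51),82.5)
d=grab('scene'); cv2.imwrite('pics/s14.png',cv2.resize(d['image'][130:240,280:420,::-1],None,fx=5,fy=5,interpolation=2))"
```

```text
t: 37.28
tool_pos: [0.4663, 0.1808, 0.0516]
tool_rot: [2.358, 2.066, -0.012]
contact_force: [0.3, 0.2, -0.8]
opening: 0.0115
grip_force: 88.0
t: 37.78
tool_pos: [0.4659, 0.1782, 0.0516]
tool_rot: [2.358, 2.066, -0.012]
contact_force: [-1.2, -0.3, -0.6]
opening: 0.0115
grip_force: 88.0
turn [-0.     0.02  -0.001] shift [-0.0022  0.0018  0.0021] yaw 82.46 pos [0.4659 0.1782 0.0516] t 37.775 q6 0.36
```

View pics/s14.png

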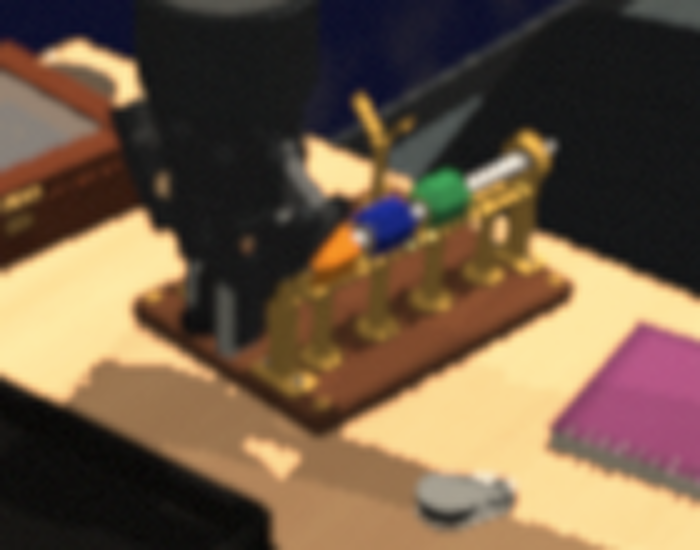

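The shaft runs through all three beads, and the tip is out of the far eye (550,147). I'll creep forward until the shoulder touches.

```bash
python3 -m pendant '[0,0,0,-0.003,0,0,0, 0,0,0,-0.006,0,0,0, 0,0,0,-0.006,0,0,0]'; python3 -m pendant '[0,0,0,-0.003,0,0,0, 0,0,0,-0.006,0,0,0, 0,0,0,-0.006,0,0,0]'
```

```text
t: 38.2
tool_pos: [0.4657, 0.1764, 0.0517]
tool_rot: [2.358, 2.066, -0.012]
contact_force: [0.0, 0.5, -0.8]
opening: 0.0114
grip_force: 88.0
t: 38.58
tool_pos: [0.4657, 0.176, 0.0519]
tool_rot: [2.359, 2.067, -0.008]
contact_force: [0.9, 5.8, -2.8]
opening: 0.0111
grip_force: 87.9
```

The shoulder has met the near eye (5.8 N). I'll ease off, lower 1.5 mm and release.

```bash
python3 -m pendant '[0,0,0,0.004,0,0.002,0, 0,0,0,0.004,0,0.005,0, 0,0,0,0.004,0,0.005,0, 0,0,0,0.004,0,0.005,0.1, 0,0,0,0.004,0,0.005,0.3, 0,0,0,0.004,0,0.005,0.5, 0,0,0,0.004,0,0.005,0.5, 0,0,0,0.004,0,0.005,0.5, 0,0,0,0.004,0,0.005,0.5]'; python3 -m pendant '[0,0,0,0,0,-0.06,0.5, 0,0,0,0,0,-0.2,0.5, 0,0,0,0,0,-0.4,0.5, 0,0,0,-0.15,0,-0.5,0.5, 0,0,0,-0.3,0,-0.5,0.5, 0,0,0,-0.3,0,-0.5,0.5]'; python3 -c "
from h import *
d=grab('wrist','w15.png'); S=sf(pts(d))
for a in [-90,-70,-55,-40,0,37,92,104,116,128,136]:
  k=(abs(S[...,0])<10)&(abs(S[...,1]-a)<(2 if a in(0,37) else 4))&(S[...,2]>66)&(S[...,2]<90)
  if k.sum()>2: print(a,k.sum(),S[k].mean(0).round(1),S[k][:,2].max().round(1))
"
```

```text
t: 39.7
tool_pos: [0.4656, 0.1758, 0.0502]
tool_rot: [2.357, 2.066, -0.012]
contact_force: [0.4, 0.9, 0.7]
opening: 0.0427
grip_force: 0.0
t: 40.45
tool_pos: [0.4544, 0.0864, 0.2033]
tool_rot: [2.359, 2.06, -0.008]
contact_force: [1.0, 0.1, -0.1]
opening: 0.0429
grip_force: 0.0
-90 9 [  0.2 -93.4  71.9] 72.9
-70 51 [  0.  -70.   72.1] 74.0
-55 51 [  0.1 -54.9  72.4] 74.4
-40 46 [  0.2 -40.5  72.2] 73.8
0 17 [ 0.5 -0.8 72.7] 74.0
37 31 [ 0.1 36.8 72.2] 75.0
92 161 [ 0.2 92.1 74.8] 78.2
104 162 [1.000e-01 1.042e+02 7.480e+01] 77.8
116 172 [ -0.  116.   74.7] 77.8
128 178 [  0.  128.   74.9] 77.7
136 64 [1.000e-01 1.335e+02 7.460e+01] 76.8
```

View pics/w15.png

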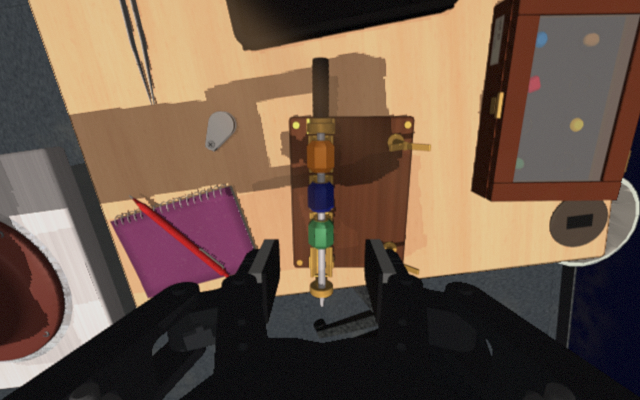

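Everything is in place: amber (320,155), lapis (320,197) and jade (321,233) on the shaft, the far-eye tip at (321,302), and the handle at (320,60–115). A last check of the handle end and the bead positions against the starting state.

```bash
python3 -c "
from h import *
d=grab('wrist'); S=sf(pts(d)); k=(abs(S[...,0])<6)&(S[...,2]>66)&(S[...,2]<85)&(S[...,1]>90); print('handle end',S[k][:,1].max(), 'tip',S[(abs(S[...,0])<5)&(S[...,2]>62)&(S[...,2]<85)][:,1].min())
for n,(a,b) in dict(amber=(35,76),lapis=(0,37),jade=(-37,0)).items():
  k=(abs(S[...,0])<16)&(S[...,1]>a)&(S[...,1]<b)&(S[...,2]>76.5)&(S[...,2]<90); t=S[k]; print(n,t.mean(0).round(1),t.min(0).round(1),t.max(0).round(1))
o=telemetry.get_obs(); print(o['t'],o['contact_force'])"
```

```text
handle end 135.2638877578546 tip -102.7441167361631
amber [-0.1 55.5 81. ] [-12.2  39.6  76.5] [11.6 75.9 84.8]
lapis [-0.1 18.  81. ] [-12.    2.6  76.5] [11.1 31.3 85.1]
jade [  0.1 -18.3  81.1] [-11.6 -34.4  76.5] [11.4 -5.2 85.6]
40.55 [ 0.11388406 -0.21357348 -0.2547979 ]
```

```bash
python3 -c "
from station import ctrl
print(ctrl.finish_job())"
```

```text
the job is handed in; nothing more can be done
None
```

I handed the job in at about 40.6 s with no verdict returned: amber, lapis and jade (no carnelian seen) sit in saddles 1, 2 and 3 on the spindle, which runs through both eyes to its shoulder, and the robot never went near the loupe or tweezers.

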